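Fetch the tube block from between two bottles and clamp it

ROBOT

A 7-joint arm with a two-finger parallel gripper is mounted at the origin on a cart in front of the work surface, level with it; the furniture and walls round the work are solid. World frame = base frame: x ahead of the robot, y to its left, z up, the work surface at z = 0. Lengths are in m, angles in rad, forces in N, time in s.
With the tool pointing down it reaches from about 0.425 to 0.875 m from the base axis. Payload 8.4 kg.
Tool frame: the origin (TCP) lies at the very end of the fingers, on their centre line; the grasp point (between the pads) lies manip.hold_point_z behind it (manip.hold_point_z is the distance from the TCP to the grasp point, in m); z points along the fingers, y is the line along which they close (so a half turn about z gives the same grasp; the last joint's range is limited). The gripper opens to 87 mm and grips with 3 to 60 N. Pads are 19 mm wide; open, the fingers measure 117 mm over their backs; the gripper's body (75 mm by 190 mm) begins 51 mm behind the grasp point.
Start: joints at [-1.228, 0.333, 0.04, 1.465, -0.013, 1.343, -0.059], TCP at [0.278, 0.588, 0.201] pointing down, gripper open.
Joint ranges: [-2.58, 2.58], [-0.38, 2.09], [-1.3, 1.39], [0.25, 2.4], [-1.5, 4.64], [0.08, 2.09], [-2.65, 2.65]. Speed limits (rad/s): [2.22, 2.22, 2.79, 2.79, 3.14, 3.14, 3.14].

INTERFACE

Orientations are given as [roll, pitch, yaw] about the fixed x, y, z axes, in that order (R = Rz(yaw) Ry(pitch) Rx(roll)).
In Python, from bench import read_state, capture, job_done, manip gives the robot as it stands. The module is installed in compiled form; this text tells all that it offers.
- The arm moves only by the shell command python3 -m creep 'ROWS' [FORCE]. ROWS is JSON, a list of rows, each an object of numbers: "tx", "ty", "tz": the shift along the tool's x, y, z in m; "yaw": the turn about the tool's z in degrees; "grip": the finger opening in m, from 0 to 0.087. In form: [{"tx": .., "ty": .., "tz": .., "yaw": .., "grip": ..}, ...]. A call has exactly 10 rows; each row shifts and turns the commanded pose from where the row before left it, along the tool's axes as they then stand; what a row does not reach is not made up. A row lasts 1/12 s, in which the tool goes at most 41.7 mm and 7.16 degrees, less where a joint would pass 70% of its speed; a pose out of reach is approached as far as the arm can. A call is refused whole if a number of a shift passes 0.0417 or a number of a turn 7.16, either way. A call with a gripper value outside its range is refused whole. The fingers move at their own pace and stop on an object; FORCE is the grip in N (left out, the last holds). Time passes only in rows, so rows that do not move let the fingers close, or fill a call up. It gives the time, the measured TCP pose, the force, the opening and the grip force at its end, in the units of the state.
- read_state(): the state, without advancing time (a new reading comes with each control period).
- capture(name): name is "side" or "top"; returns a dict with "img" (400x640x3 uint8, blue, green, red), "vfov" (degrees; the focal length in pixels is half the picture's height over the tangent of half this angle, whatever the lens; pixels are square), "cx", "cy" (the principal point, pixels), "distortion" ([k1, k2, p1, p2, k3] as OpenCV has them; the pictures are not rectified), "R" (3x3) and "t" (3): a world point X has camera coordinates R X + t. Camera axes: x right, y down, z forward; pixel columns grow to the right and rows downward; lengths in m; the calibration is good to about 2 mm. A picture is of the moment at which its call begins. There is no depth.
- job_done(): hands the job in; it is judged then, once.
The state is a dict: "time_s": time; "q": joint angles; "qvel": joint speeds; "tau": joint torques, N m; "eef_pos": TCP position; "eef_rot": TCP orientation; "wrist_force": force on the tool from outside, world axes, zero at the start; "moment": the same for the moment, N m; "gripper_width": opening from 0.0 (shut) to 1.0 (fully open); "finger_force": force on a finger pad.
Only numpy, scipy, OpenCV 4.12 (cv2) and the standard library are available. Lean on these libraries where they do the work, as an engineer would, in place of code of your own. Each camera call takes 0.05 s, during which the arm holds its last target. There are 200 camera calls.

TASK

The square violet tube block stands hemmed in between two bottles in the grey storage bay. Clear both bottles out of the way so that they stand together on the white foam tray, then put the block into the clamping nest, swinging the nest's hold-down arm aside first if it is over the nest, and swing the arm fully home over the block. Finally put each bottle back upright in the bay on the spot where it stood at the start; the bottles must never tip over.

Things in the scene. Friction and masses are not known exactly. Their poses are not given: they have to be found in the camera images.
- block_center (a point): loose square violet moulded tube block, 62 x 62 mm, 48 mm high, 120 g; this point is its centre, 24 mm above its underside; x and y square to its sides, z up. It starts in the middle of the bay, sides along the bay's, with a bottle 5 to 12 mm away on either side (bay y) and the walls 8 mm away (bay x): fingers get round it, across the bay's y, only when both bottles are gone
- squeeze_center (a point): loose round orange squeeze bottle, black spout, 65 mm diameter, 126 mm high (the body ends at 98 mm; the spout above cannot be gripped), 160 g; this point is on its axis 63 mm above its underside, z up. It stands at either end of the bay; grip the body above the bay walls, 75 to 88 mm above its underside
- glass_center (a point): loose small clear glass bottle with a blue screw cap, round, body 56 mm diameter, 105 mm high in all, 145 g; the cap is 39 mm in diameter and spans 80 to 105 mm above the underside, a good grip; this point is on its axis 52.5 mm above its underside, z up. It stands at the other end of the bay
- bay: fixed grey open-topped storage bay, 86 mm (its x) x 226 mm (its y) outside, walls 4 mm thick, top edge 49 mm above the bench; inside 78 x 218 mm on a 3 mm floor; origin under its centre on the bench, z up. The things stand in one row along its y: bottle at y = +70 mm, block at 0, bottle at y = -70 mm
- nest: fixed clamping nest: aluminium plate 140 x 110 mm, 12 mm thick, with four black corner stops 10 mm high round a 72 x 72 mm square for the block, open in mid-side. Origin on the bench under the square's centre; the seated block stands on z = 12 mm, sides along x and y. A steel post, 18 mm thick, at x = +58, y = 0 mm carries the hold-down arm, all below z = 75 mm but for its knob
- foam_tray: fixed white foam tray, a flat slab 93 mm (its x) x 201 mm (its y), 18 mm high: the side area for both bottles, for instance at y = +50 mm and y = -50 mm; origin under its centre on the bench
- hold_arm (a joint): hold-down arm: flat steel bar 14 mm wide, swings level about the post; rad. 0 = fully home, at its stop, foot over the square's centre (3 to 5 mm above a seated block); grows clockwise from above to 2.2 = fully open: at angle a its knob is at x = 58 - 58 cos(a), y = 58 sin(a) mm of the nest. Starts anywhere between, stays where left, takes about 1 N at the knob
- hold_knob (a point): upright round black knob at the free end of the hold-down arm, 17 mm in diameter, 38 mm high, standing on the arm whose upper face is 72.5 mm above the bench, its top at 110.5 mm; this point is on its axis 14 mm below the top, where fingers can take it from above
Things that resemble listed ones, but are neither listed nor needed, are in the scene too. What is meant by the part that bears squeeze_center is not green, and is the smaller of those in its own colour.

How it is judged:
On the way, in this order (a step that is already met when the one before it is completed fails the run):
1. both bottles stand released on the foam tray (x of squeeze_center in the frame of foam_tray between -0.047 and 0.047 m and y of squeeze_center in the frame of foam_tray between -0.101 and 0.101 m and z of squeeze_center in the frame of foam_tray between 0.071 and 0.091 m and angle between each of squeeze_center, glass_center's own z axis and vertical below 0.15 rad and linear speed of each of squeeze_bottle, glass_bottle below 0.02 m/s and contact force between the fingers and squeeze_bottle below 0.2 N and x of glass_center in the frame of foam_tray between -0.047 and 0.047 m and y of glass_center in the frame of foam_tray between -0.101 and 0.101 m and z of glass_center in the frame of foam_tray between 0.0605 and 0.0805 m and contact force between the fingers and glass_bottle below 0.2 N), for 0.2 s.
2. the block is seated in the nest and released (z of block_center in the frame of nest between 0.03 and 0.041 m and horizontal distance between block_center and nest below 0.01 m and angle between block_center's own z axis and vertical below 0.08 rad and linear speed of block below 0.02 m/s and contact force between the fingers and block below 0.2 N), for 0.2 s.
At the end, for the whole second after the job is handed in: The block sits flat between the nest's corner stops (centre within 10 mm of the nest's centre), the hold-down arm is home over it (within 0.15 rad), and each bottle stands upright in the bay within 15 mm of where it stood at the start; all released and at rest (all of step 2 and value of joint hold_arm below 0.15 rad and distance of each of squeeze_center, glass_center from where it was at the start of the episode below 0.015 m and angle between each of squeeze_center, glass_center's own z axis and vertical below 0.1 rad and linear speed of each of squeeze_bottle, glass_bottle below 0.02 m/s and contact force between the fingers and squeeze_bottle below 0.2 N and contact force between the fingers and glass_bottle below 0.2 N); the robot touches nothing.
It fails at once if a bottle tips over (angle between any of squeeze_center, glass_center's own z axis and vertical above 0.7 rad).
It also fails if it takes over 144 s, if anything falls off the work surface, if the arm or the gripper's body presses on something with over 40 N, if the wrist force passes 120 N, or if a joint passes its speed limit or range.

## Working session

There is one attempt and no reset: what is moved stays moved. The work goes in short steps, Python scripts to look and compute and a shell command to move; the robot and the scene stay as the last step left them, time stands still between calls to the robot, and variables do not carry over. Pictures are saved under pics/ and viewed, at most 14 in all, crops included, and the job is handed in when it is done.

```bash
mkdir -p pics; cat > h.py <<'E'
import numpy as np, cv2
from bench import read_state, capture, manip
def K(c):
    f=c["img"].shape[0]/2/np.tan(np.radians(c["vfov"])/2)
    return np.array([[f,0,c["cx"]],[0,f,c["cy"]],[0,0,1]])
def ray(c,px):
    p=cv2.undistortPoints(np.array(px,float).reshape(-1,1,2),K(c),np.array(c["distortion"],float)).reshape(-1,2)
    R=np.array(c["R"]);t=np.array(c["t"])
    return -R.T@t,(R.T@np.c_[p,np.ones(len(p))].T).T
def plane(c,px,z):
    o,d=ray(c,px); return o+d*((z-o[2])/d[:,2])[:,None]
def proj(c,X):
    r,_=cv2.Rodrigues(np.array(c["R"],float))
    return cv2.projectPoints(np.array(X,float).reshape(-1,1,3),r,np.array(c["t"],float),K(c),np.array(c["distortion"],float))[0].reshape(-1,2)
E
python3 - <<'E'
from h import *
for n in("top","side"):
    c=capture(n); cv2.imwrite(f"pics/{n}0.png",c["img"])
    print(n,c["vfov"],c["cx"],c["cy"],c["distortion"],(-np.array(c["R"]).T@np.array(c["t"])).round(3),np.array(c["R"]).round(2).tolist())
print(read_state(),manip.hold_point_z)
E
```

```text
top 54.781595116304636 316.32836051165225 197.45258818320647 [-0.09290339  0.          0.          0.          0.        ] [0.442 0.011 1.118] [[-0.03, -1.0, 0.0], [-1.0, 0.03, -0.05], [0.05, -0.01, -1.0]]
side 49.61551469043216 323.0421322155671 199.34368100448017 [0.0110665 0.        0.        0.        0.       ] [ 0.197 -0.794  0.817] [[0.93, -0.36, -0.02], [-0.26, -0.61, -0.75], [0.26, 0.7, -0.66]]
{'time_s': 0.1, 'q': array([-1.22822894,  0.33381924,  0.03985666,  1.46616271, -0.01343676,
        1.34331713, -0.05851892]), 'qvel': array([-0.00067497, -0.00127748,  0.00095462, -0.00162693,  0.00026891,
        0.00176231, -0.0003466 ]), 'tau': array([ 3.99191413e-03, -6.57802105e+01,  1.34003475e+00, -4.04712045e+01,
       -5.96328685e-02,  4.07697202e-02,  1.14441573e-04]), 'eef_pos': array([0.27770856, 0.58718709, 0.20057143]), 'eef_rot': array([-3.14015267e+00,  5.42126676e-05,  2.69979846e+00]), 'wrist_force': array([0.17768493, 0.0170713 , 0.28619754]), 'moment': array([ 0.03214743, -0.0179602 ,  0.03867871]), 'finger_force': 0.0, 'gripper_width': 1.0010581025347502} 0.0187
```

View pics/top0.png

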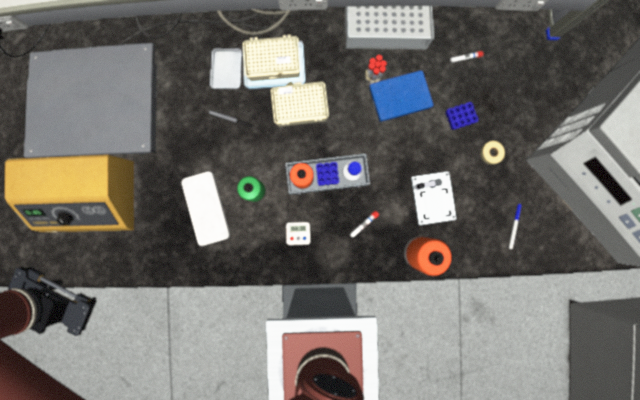

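View pics/side0.png

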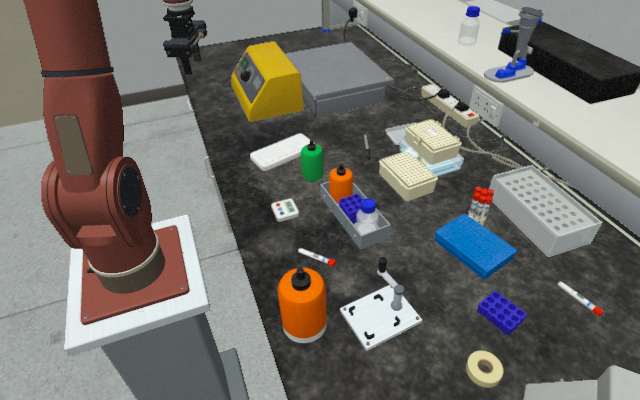

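Top view: orange candidates are the small bottle in the bay at (302,175) and the large one at (428,257). The green bottle at (250,188) is excluded. Violet candidates are the block in the bay at (327,174) and the flat rack at (462,116). The blue-capped glass bottle is in the bay at (353,170), with another on the shelf (side view, 470,25). I choose the three in the bay. The tray is at (205,208) and the nest at (434,198). Next I take a close crop and measure.

```bash
cat > seg.py <<'E'
from h import *
def blob(m,near,minA=8):
    n,l,s,ce=cv2.connectedComponentsWithStats(m.astype(np.uint8)*255)
    ok=[i for i in range(1,n) if s[i,4]>=minA]
    i=min(ok,key=lambda i:np.hypot(*(ce[i]-near)))
    return (l==i).astype(np.uint8),s[i],ce[i]
def hsv(c): return cv2.split(cv2.cvtColor(c["img"],cv2.COLOR_BGR2HSV).astype(int)) if 0 else [x.astype(int) for x in cv2.split(cv2.cvtColor(c["img"],cv2.COLOR_BGR2HSV))]
def rect(m):
    k=max(cv2.findContours(m,cv2.RETR_EXTERNAL,cv2.CHAIN_APPROX_NONE)[0],key=cv2.contourArea)
    return cv2.minAreaRect(k)
def report(c,m,z,name):
    r=rect(m); b=plane(c,cv2.boxPoints(r),z); ce=b.mean(0)
    e=[b[1]-b[0],b[2]-b[1]]; e.sort(key=lambda v:-np.hypot(*v[:2]))
    print(name,"px",np.round(r[0],1),"xy",ce[:2].round(4),"size",[round(float(np.hypot(*v[:2])),4) for v in e],"long dir deg",round(float(np.degrees(np.arctan2(e[0][1],e[0][0]))),1))
    return ce
E
python3 - <<'E'
from seg import *
c=capture("top"); im=c["img"]; H,S,V=hsv(c)
org=(H<14)&(S>150)&(V>90)
m,s,ce=blob(org,(302,175)); report(c,m,.101,"orange z101"); 
vio=(H>112)&(H<135)&(S>120)
m,s,ce=blob(vio,(327,174)); report(c,m,.051,"block")
m,s,ce=blob((H>100)&(H<125)&(S>130)&(V>100),(353,169)); report(c,m,.108,"cap")
w=(S<25)&(V>200)
m,s,ce=blob(w,(205,208),500); report(c,m,.018,"foam")
m,s,ce=blob(w,(434,198),500); report(c,m,.012,"nest")
c2=im[140:260,170:470]; cv2.imwrite("pics/c1.png",cv2.resize(c2,None,fx=2.66,fy=2.66,interpolation=cv2.INTER_CUBIC))
print(proj(c,[[.442,0,0]]))
E
```

```text
orange z101 px [301.3 174.8] xy [0.5581 0.0431] size [0.064, 0.0582] long dir deg -136.7
block px [327.  173.4] xy [ 0.5657 -0.0269] size [0.0597, 0.057] long dir deg -174.7
cap px [354.5 168. ] xy [ 0.5715 -0.0979] size [0.0319, 0.0291] long dir deg 178.0
foam px [204.7 208.2] xy [0.4795 0.3258] size [0.2007, 0.093] long dir deg -165.3
nest px [433.7 197.7] xy [ 0.4917 -0.3364] size [0.1404, 0.1112] long dir deg -173.9
[[318.36002727 218.18351199]]
```

View pics/c1.png

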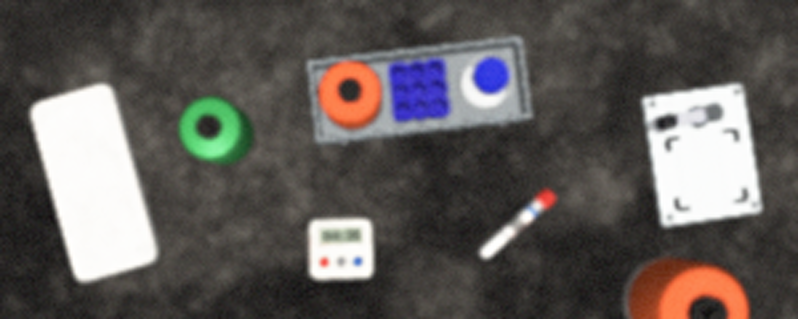

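```bash
python3 -m creep '[{"tz":-0.005,"yaw":-3.06,"grip":0.087},{"tz":-0.005,"yaw":-3.06,"grip":0.087},{"tz":-0.005,"yaw":-3.06,"grip":0.087},{"tz":-0.005,"yaw":-3.06,"grip":0.087},{"tz":-0.005,"yaw":-3.06,"grip":0.087},{"tz":-0.005,"yaw":-3.06,"grip":0.087},{"tz":-0.005,"yaw":-3.06,"grip":0.087},{"tz":-0.005,"yaw":-3.06,"grip":0.087},{"tz":-0.005,"yaw":-3.06,"grip":0.087},{"tz":-0.005,"yaw":-3.06,"grip":0.087}]' 20
cat > go.py <<'E'
# usage: go.py x y z [yawdeg] : tool-frame shifts to target (turn first)
from h import *; import sys
s=read_state(); a=[float(v) for v in sys.argv[1:]]
y=np.degrees(s["eef_rot"][2]); d=np.array(a[:3])-s["eef_pos"]
if len(a)>3: print("turn",round(-((a[3]-y+180)%360-180),2)); y=a[3]
c,n=np.cos(np.radians(y)),np.sin(np.radians(y))
print("t",round(s["time_s"],2),"pos",s["eef_pos"].round(4),"rot",np.degrees(s["eef_rot"]).round(1),"tx %.4f ty %.4f tz %.4f"%(c*d[0]+n*d[1],n*d[0]-c*d[1],-d[2]),"q7",s["q"][6].round(2),"F",s["wrist_force"].round(1),"w",round(s["gripper_width"]*87,1),"ff",round(s["finger_force"],1))
E
python3 go.py .559 .043 .20 185.3
```

```text
turn -30.61
t 0.15 pos [0.2778 0.5872 0.2007] rot [-179.9    0.   154.7] tx -0.2297 ty -0.5679 tz 0.0007 q7 -0.06 F [-0.2 -0.   0.1] w 86.9 ff 0.0$[0]: bad value
```

```bash
python3 -m creep '[{"tx":0,"ty":0,"tz":-0.005,"yaw":-3.06,"grip":0.087},{"tx":0,"ty":0,"tz":-0.005,"yaw":-3.06,"grip":0.087},{"tx":0,"ty":0,"tz":-0.005,"yaw":-3.06,"grip":0.087},{"tx":0,"ty":0,"tz":-0.005,"yaw":-3.06,"grip":0.087},{"tx":0,"ty":0,"tz":-0.005,"yaw":-3.06,"grip":0.087},{"tx":0,"ty":0,"tz":-0.005,"yaw":-3.06,"grip":0.087},{"tx":0,"ty":0,"tz":-0.005,"yaw":-3.06,"grip":0.087},{"tx":0,"ty":0,"tz":-0.005,"yaw":-3.06,"grip":0.087},{"tx":0,"ty":0,"tz":-0.005,"yaw":-3.06,"grip":0.087},{"tx":0,"ty":0,"tz":-0.005,"yaw":-3.06,"grip":0.087}]' 20
python3 go.py .559 .043 .20 185.3
```

```text
time_s: 0.98
eef_pos: [0.2779, 0.5874, 0.2512]
eef_rot: [-3.141, -0.0, -3.047]
wrist_force: [-0.3, -0.0, -0.3]
gripper_width: 1.001
finger_force: 0.0
turn 0.14
t 0.98 pos [0.2779 0.5874 0.2512] rot [-180.    -0.  -174.6] tx -0.2297 ty -0.5680 tz 0.0512 q7 0.46 F [-0.3 -0.  -0.3] w 87.1 ff 0.0
```

```bash
python3 -m creep '[{"tx":-0.0115,"ty":-0.0284,"tz":0,"yaw":0,"grip":0.087},{"tx":-0.0115,"ty":-0.0284,"tz":0,"yaw":0,"grip":0.087},{"tx":-0.0115,"ty":-0.0284,"tz":0,"yaw":0,"grip":0.087},{"tx":-0.0115,"ty":-0.0284,"tz":0,"yaw":0,"grip":0.087},{"tx":-0.0115,"ty":-0.0284,"tz":0,"yaw":0,"grip":0.087},{"tx":-0.0115,"ty":-0.0284,"tz":0,"yaw":0,"grip":0.087},{"tx":-0.0115,"ty":-0.0284,"tz":0,"yaw":0,"grip":0.087},{"tx":-0.0115,"ty":-0.0284,"tz":0,"yaw":0,"grip":0.087},{"tx":-0.0115,"ty":-0.0284,"tz":0,"yaw":0,"grip":0.087},{"tx":-0.0115,"ty":-0.0284,"tz":0,"yaw":0,"grip":0.087}]' >/dev/null
python3 -m creep '[{"tx":-0.0115,"ty":-0.0284,"tz":0,"yaw":0,"grip":0.087},{"tx":-0.0115,"ty":-0.0284,"tz":0,"yaw":0,"grip":0.087},{"tx":-0.0115,"ty":-0.0284,"tz":0,"yaw":0,"grip":0.087},{"tx":-0.0115,"ty":-0.0284,"tz":0,"yaw":0,"grip":0.087},{"tx":-0.0115,"ty":-0.0284,"tz":0,"yaw":0,"grip":0.087},{"tx":-0.0115,"ty":-0.0284,"tz":0,"yaw":0,"grip":0.087},{"tx":-0.0115,"ty":-0.0284,"tz":0,"yaw":0,"grip":0.087},{"tx":-0.0115,"ty":-0.0284,"tz":0,"yaw":0,"grip":0.087},{"tx":-0.0115,"ty":-0.0284,"tz":0,"yaw":0,"grip":0.087},{"tx":-0.0115,"ty":-0.0284,"tz":0,"yaw":0,"grip":0.087}]' >/dev/null
python3 go.py .559 .043 .065
python3 - <<'E'
from seg import *
c=capture("side"); cv2.imwrite("pics/s1.png",cv2.resize(c["img"][80:260,240:480],None,fx=3.3,fy=3.3))
H,S,V=hsv(c)
m,s,ce=blob((H<14)&(S>150)&(V>90),(341,182)); print(s,ce)
# predicted silhouettes
print(proj(c,[[.559,.043,z] for z in(.052,.101)]))
m,s,ce=blob((H>100)&(H<125)&(S>130)&(V>100),(368,206)); print(s,ce,proj(c,[[.572,-.097,.0955]]))
E
```

```text
t 2.65 pos [0.5596 0.0417 0.2513] rot [ 180.    -0.  -174.7] tx 0.0005 ty 0.0013 tz 0.1863 q7 1.56 F [ 0.5 -0.4  0.1] w 86.7 ff 0.0
[329 168  24  35 444] [340.41666667 187.09009009]
[[340.83070595 187.36925774]
 [340.94229478 173.32277338]]
[340 194  36  30 583] [356.77530017 205.76500858] [[368.15326102 206.22667667]]
```

View pics/s1.png

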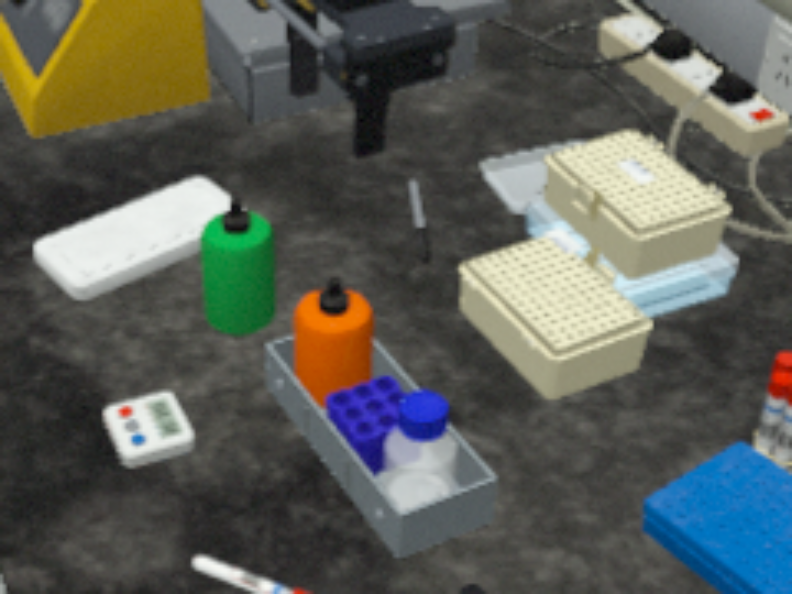

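The side view shows the orange bottle at px (340,187), the cap at (368,205) and the green bottle well clear. Both agree with my estimates, so I descend.

```bash
python3 -m creep '[{"tx":0.0005,"ty":0.001,"tz":0.022,"yaw":0,"grip":0.087},{"tx":0,"ty":0,"tz":0.022,"yaw":0,"grip":0.087},{"tx":0,"ty":0,"tz":0.022,"yaw":0,"grip":0.087},{"tx":0,"ty":0,"tz":0.022,"yaw":0,"grip":0.087},{"tx":0,"ty":0,"tz":0.022,"yaw":0,"grip":0.087},{"tx":0,"ty":0,"tz":0.022,"yaw":0,"grip":0.087},{"tx":0,"ty":0,"tz":0.018,"yaw":0,"grip":0.087},{"tx":0,"ty":0,"tz":0.016,"yaw":0,"grip":0.087},{"tx":0,"ty":0,"tz":0.012,"yaw":0,"grip":0.087},{"tx":0,"ty":0,"tz":0.008,"yaw":0,"grip":0.087}]'
python3 -m creep '[{"tx":0,"ty":0,"tz":0,"yaw":0,"grip":0.087},{"tx":0,"ty":0,"tz":0,"yaw":0,"grip":0.075},{"tx":0,"ty":0,"tz":0,"yaw":0,"grip":0.072},{"tx":0,"ty":0,"tz":0,"yaw":0,"grip":0.07},{"tx":0,"ty":0,"tz":0,"yaw":0,"grip":0.068},{"tx":0,"ty":0,"tz":0,"yaw":0,"grip":0.066},{"tx":0,"ty":0,"tz":0,"yaw":0,"grip":0.064},{"tx":0,"ty":0,"tz":0,"yaw":0,"grip":0.05},{"tx":0,"ty":0,"tz":0,"yaw":0,"grip":0.05},{"tx":0,"ty":0,"tz":0,"yaw":0,"grip":0.05}]' 20; python3 go.py .559 .043 .065
```

```text
time_s: 3.53
eef_pos: [0.5579, 0.0442, 0.0639]
eef_rot: [-3.141, -0.002, -3.049]
wrist_force: [0.3, -0.0, -0.0]
gripper_width: 1.002
finger_force: 0.0
time_s: 4.37
eef_pos: [0.559, 0.0439, 0.0657]
eef_rot: [-3.141, 0.001, -3.05]
wrist_force: [-0.6, -1.1, 1.9]
gripper_width: 0.74
finger_force: 20.0
t 4.37 pos [0.559  0.0439 0.0657] rot [-180.     0.  -174.7] tx 0.0000 ty -0.0009 tz 0.0007 q7 1.61 F [-0.6 -1.1  1.9] w 64.4 ff 20.0
```

```bash
python3 -m creep '[{"tx":0,"ty":0,"tz":-0.005,"yaw":0,"grip":0.05},{"tx":0,"ty":0,"tz":-0.012,"yaw":0,"grip":0.05},{"tx":0,"ty":0,"tz":-0.018,"yaw":0,"grip":0.05},{"tx":0,"ty":0,"tz":-0.02,"yaw":0,"grip":0.05},{"tx":0,"ty":0,"tz":-0.02,"yaw":0,"grip":0.05},{"tx":0,"ty":0,"tz":-0.02,"yaw":0,"grip":0.05},{"tx":0,"ty":0,"tz":-0.02,"yaw":0,"grip":0.05},{"tx":0,"ty":0,"tz":-0.02,"yaw":0,"grip":0.05},{"tx":0,"ty":0,"tz":-0.015,"yaw":0,"grip":0.05},{"tx":0,"ty":0,"tz":-0.01,"yaw":0,"grip":0.05}]'
python3 -m creep '[{"tx":0.0004,"ty":0.012,"tz":0,"yaw":0,"grip":0.05},{"tx":0.0004,"ty":0.018,"tz":0,"yaw":0,"grip":0.05},{"tx":0.0004,"ty":0.025,"tz":0,"yaw":0,"grip":0.05},{"tx":0.0004,"ty":0.025,"tz":0,"yaw":0,"grip":0.05},{"tx":0.0004,"ty":0.025,"tz":0,"yaw":0,"grip":0.05},{"tx":0.0004,"ty":0.025,"tz":0,"yaw":0,"grip":0.05},{"tx":0.0004,"ty":0.025,"tz":0,"yaw":0,"grip":0.05},{"tx":0.0004,"ty":0.025,"tz":0,"yaw":0,"grip":0.05},{"tx":0.0004,"ty":0.025,"tz":0,"yaw":0,"grip":0.05},{"tx":0.0004,"ty":0.025,"tz":0,"yaw":0,"grip":0.05}]'>/dev/null
python3 -m creep '[{"tx":0,"ty":0.025,"tz":0,"yaw":0,"grip":0.05},{"tx":0,"ty":0.018,"tz":0,"yaw":0,"grip":0.05},{"tx":0,"ty":0.012,"tz":0,"yaw":0,"grip":0.05},{"tx":0,"ty":0.011,"tz":0.004,"yaw":0,"grip":0.05},{"tx":0,"ty":0,"tz":0.012,"yaw":0,"grip":0.05},{"tx":0,"ty":0,"tz":0.018,"yaw":0,"grip":0.05},{"tx":0,"ty":0,"tz":0.02,"yaw":0,"grip":0.05},{"tx":0,"ty":0,"tz":0.018,"yaw":0,"grip":0.05},{"tx":0,"ty":0,"tz":0.016,"yaw":0,"grip":0.05},{"tx":0,"ty":0,"tz":0.012,"yaw":0,"grip":0.05}]'
python3 go.py .528 .3385 .082
```

```text
time_s: 5.2
eef_pos: [0.5591, 0.0442, 0.228]
eef_rot: [3.141, 0.002, -3.049]
wrist_force: [-0.1, 0.2, -0.6]
gripper_width: 0.733
finger_force: 20.0
time_s: 6.87
eef_pos: [0.5269, 0.3363, 0.1226]
eef_rot: [-3.14, -0.002, -3.051]
wrist_force: [0.3, -1.1, -1.4]
gripper_width: 0.736
finger_force: 20.0
t 6.87 pos [0.5269 0.3363 0.1226] rot [-1.799e+02 -1.000e-01 -1.748e+02] tx -0.0013 ty 0.0021 tz 0.0406 q7 1.09 F [ 0.3 -1.1 -1.4] w 64.0 ff 20.0
```

```bash
python3 -m creep '[{"tx":0,"ty":0,"tz":0.01,"yaw":0,"grip":0.05},{"tx":0,"ty":0,"tz":0.01,"yaw":0,"grip":0.05},{"tx":0,"ty":0,"tz":0.008,"yaw":0,"grip":0.05},{"tx":0,"ty":0,"tz":0.004,"yaw":0,"grip":0.05},{"tx":0,"ty":0,"tz":0.003,"yaw":0,"grip":0.05},{"tx":0,"ty":0,"tz":0.002,"yaw":0,"grip":0.05},{"tx":0,"ty":0,"tz":0,"yaw":0,"grip":0.05},{"tx":0,"ty":0,"tz":0,"yaw":0,"grip":0.05},{"tx":0,"ty":0,"tz":0,"yaw":0,"grip":0.05},{"tx":0,"ty":0,"tz":0,"yaw":0,"grip":0.05}]'
python3 go.py .528 .3385 .081
```

```text
time_s: 7.7
eef_pos: [0.5276, 0.3387, 0.0888]
eef_rot: [3.141, 0.001, -3.049]
wrist_force: [0.2, -1.1, -1.7]
gripper_width: 0.728
finger_force: 20.0
t 7.7 pos [0.5276 0.3387 0.0888] rot [ 180.     0.  -174.7] tx -0.0004 ty -0.0002 tz 0.0078 q7 1.09 F [ 0.2 -1.1 -1.7] w 63.3 ff 20.0
```

```bash
python3 -m creep '[{"tx":0,"ty":0,"tz":0.003,"yaw":0,"grip":0.05},{"tx":0,"ty":0,"tz":0.003,"yaw":0,"grip":0.05},{"tx":0,"ty":0,"tz":0.0015,"yaw":0,"grip":0.05},{"tx":0,"ty":0,"tz":0,"yaw":0,"grip":0.05},{"tx":0,"ty":0,"tz":0,"yaw":0,"grip":0.05},{"tx":0,"ty":0,"tz":0,"yaw":0,"grip":0.07},{"tx":0,"ty":0,"tz":0,"yaw":0,"grip":0.087},{"tx":0,"ty":0,"tz":0,"yaw":0,"grip":0.087},{"tx":0,"ty":0,"tz":0,"yaw":0,"grip":0.087},{"tx":0,"ty":0,"tz":0,"yaw":0,"grip":0.087}]'
python3 -m creep '[{"tx":0,"ty":0,"tz":-0.01,"yaw":0,"grip":0.087},{"tx":0,"ty":0,"tz":-0.015,"yaw":0,"grip":0.087},{"tx":0,"ty":0,"tz":-0.015,"yaw":0,"grip":0.087},{"tx":0,"ty":0,"tz":-0.015,"yaw":0,"grip":0.087},{"tx":0,"ty":0,"tz":-0.015,"yaw":0,"grip":0.087},{"tx":0,"ty":0,"tz":-0.015,"yaw":0,"grip":0.087},{"tx":0,"ty":0,"tz":-0.015,"yaw":0,"grip":0.087},{"tx":0,"ty":0,"tz":-0.015,"yaw":0,"grip":0.087},{"tx":0,"ty":0,"tz":-0.015,"yaw":0,"grip":0.087},{"tx":0,"ty":0,"tz":-0.01,"yaw":0,"grip":0.087}]'
python3 go.py .572 -.097 .20
```

```text
time_s: 8.53
eef_pos: [0.5274, 0.3385, 0.0809]
eef_rot: [3.142, 0.0, -3.049]
wrist_force: [-0.3, 0.1, -0.4]
gripper_width: 0.972
finger_force: 0.0
time_s: 9.37
eef_pos: [0.5279, 0.3387, 0.2234]
eef_rot: [3.14, 0.002, -3.049]
wrist_force: [-0.8, -0.1, -0.4]
gripper_width: 0.998
finger_force: 0.0
t 9.37 pos [0.5279 0.3387 0.2234] rot [ 1.799e+02  1.000e-01 -1.747e+02] tx -0.0039 ty -0.4379 tz 0.0234 q7 1.07 F [-0.8 -0.1 -0.4] w 86.8 ff 0.0
```

```bash
python3 -m creep '[{"tx":-0.0004,"ty":-0.0313,"tz":0,"yaw":0,"grip":0.087},{"tx":-0.0004,"ty":-0.0313,"tz":0,"yaw":0,"grip":0.087},{"tx":-0.0004,"ty":-0.0313,"tz":0,"yaw":0,"grip":0.087},{"tx":-0.0004,"ty":-0.0313,"tz":0,"yaw":0,"grip":0.087},{"tx":-0.0004,"ty":-0.0313,"tz":0,"yaw":0,"grip":0.087},{"tx":-0.0004,"ty":-0.0313,"tz":0,"yaw":0,"grip":0.087},{"tx":-0.0004,"ty":-0.0313,"tz":0,"yaw":0,"grip":0.087},{"tx":-0.0004,"ty":-0.0313,"tz":0,"yaw":0,"grip":0.087},{"tx":-0.0004,"ty":-0.0313,"tz":0,"yaw":0,"grip":0.087},{"tx":-0.0003,"ty":-0.0313,"tz":0,"yaw":0,"grip":0.087}]'>/dev/null
python3 -m creep '[{"tx":0,"ty":-0.0313,"tz":0,"yaw":0,"grip":0.087},{"tx":0,"ty":-0.0313,"tz":0,"yaw":0,"grip":0.087},{"tx":0,"ty":-0.0313,"tz":0,"yaw":0,"grip":0.087},{"tx":0,"ty":-0.031,"tz":0,"yaw":0,"grip":0.087},{"tx":0,"ty":0,"tz":0.015,"yaw":0,"grip":0.087},{"tx":0,"ty":0,"tz":0.02,"yaw":0,"grip":0.087},{"tx":0,"ty":0,"tz":0.02,"yaw":0,"grip":0.087},{"tx":0,"ty":0,"tz":0.015,"yaw":0,"grip":0.087},{"tx":0,"ty":0,"tz":0.01,"yaw":0,"grip":0.087},{"tx":0,"ty":0,"tz":0.005,"yaw":0,"grip":0.087}]'>/dev/null
python3 go.py .572 -.097 .085
```

```text
t 11.03 pos [ 0.571  -0.0971  0.1348] rot [ 1.800e+02 -1.000e-01 -1.747e+02] tx -0.0010 ty 0.0000 tz 0.0498 q7 1.87 F [ 0.4 -0.8  0.4] w 86.9 ff 0.0
```

```bash
python3 -m creep '[{"tx":-0.0005,"ty":0,"tz":0.01,"yaw":0,"grip":0.087},{"tx":0,"ty":0,"tz":0.01,"yaw":0,"grip":0.087},{"tx":0,"ty":0,"tz":0.01,"yaw":0,"grip":0.087},{"tx":0,"ty":0,"tz":0.01,"yaw":0,"grip":0.087},{"tx":0,"ty":0,"tz":0.006,"yaw":0,"grip":0.07},{"tx":0,"ty":0,"tz":0.0025,"yaw":0,"grip":0.06},{"tx":0,"ty":0,"tz":0,"yaw":0,"grip":0.05},{"tx":0,"ty":0,"tz":0,"yaw":0,"grip":0.046},{"tx":0,"ty":0,"tz":0,"yaw":0,"grip":0.044},{"tx":0,"ty":0,"tz":0,"yaw":0,"grip":0.042}]'
python3 -m creep '[{"tx":0,"ty":0,"tz":0,"yaw":0,"grip":0.041},{"tx":0,"ty":0,"tz":0,"yaw":0,"grip":0.04},{"tx":0,"ty":0,"tz":0,"yaw":0,"grip":0.039},{"tx":0,"ty":0,"tz":0,"yaw":0,"grip":0.038},{"tx":0,"ty":0,"tz":0,"yaw":0,"grip":0.025},{"tx":0,"ty":0,"tz":0,"yaw":0,"grip":0.025},{"tx":0,"ty":0,"tz":0,"yaw":0,"grip":0.025},{"tx":0,"ty":0,"tz":0,"yaw":0,"grip":0.025},{"tx":0,"ty":0,"tz":0,"yaw":0,"grip":0.025},{"tx":0,"ty":0,"tz":0,"yaw":0,"grip":0.025}]' 20
python3 go.py .572 -.097 .085
```

```text
time_s: 11.87
eef_pos: [0.5725, -0.0972, 0.0879]
eef_rot: [-3.142, 0.001, -3.049]
wrist_force: [0.7, -0.5, -0.4]
gripper_width: 0.633
finger_force: 0.0
time_s: 12.7
eef_pos: [0.5734, -0.0987, 0.0888]
eef_rot: [-3.14, 0.003, -3.05]
wrist_force: [0.6, -3.9, 9.1]
gripper_width: 0.294
finger_force: 4.4
t 12.7 pos [ 0.5734 -0.0987  0.0888] rot [-179.9    0.2 -174.8] tx 0.0012 ty 0.0018 tz 0.0038 q7 1.89 F [ 0.6 -3.9  9.1] w 25.6 ff 4.4
```

```bash
python3 - <<'E'
from h import *
a=capture("side")["img"][150:270,300:460]; b=capture("top")["img"][120:240,270:430]
cv2.imwrite("pics/g1.png",cv2.resize(np.hstack([a,b]),None,fx=2.5,fy=2.5,interpolation=cv2.INTER_CUBIC))
E
```

```text
(no output)
```

View pics/g1.png

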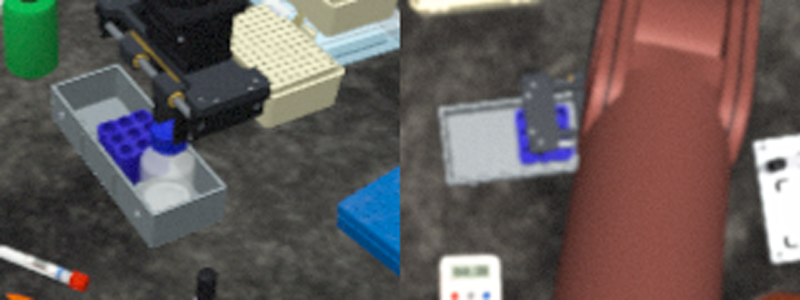

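```bash
python3 go.py .572 -.097 .085; python3 - <<'E'
from h import *
c=capture("side"); s=read_state(); p=s["eef_pos"]
u=np.array([-.0924,.9957,0])
for k in(-.0128,.0128): print(k,proj(c,[p+k*u,p+k*u+[0,0,.019]]))
print(proj(c,[[.572,-.097,.108],[.572,-.097,.083]]))
cv2.imwrite("pics/g2.png",cv2.resize(c["img"][165:240,320:420],None,fx=8,fy=8,interpolation=cv2.INTER_CUBIC))
E
```

```text
t 12.8 pos [ 0.5734 -0.0987  0.0889] rot [-179.9    0.2 -174.8] tx 0.0013 ty 0.0018 tz 0.0039 q7 1.89 F [-0.2 -3.6  9. ] w 25.2 ff 4.4
-0.0128 [[371.55036179 211.61836943]
 [371.96730373 205.89735089]]
0.0128 [[366.15836676 205.39774651]
 [366.5048992  199.69611276]]
[[368.39857657 202.45387832]
 [367.91180922 209.94120927]]
```

View pics/g2.png

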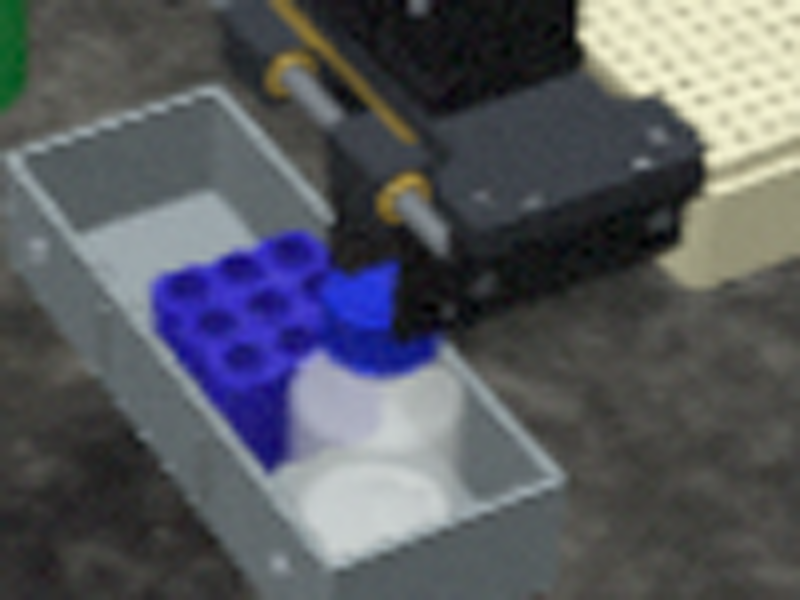

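The side crop shows the cap at px (368,206) upright, but the fingers reached 25 mm without holding it. I open, back off upwards and look again.

```bash
python3 -m creep '[{"tx":0,"ty":0,"tz":-0.003,"yaw":0,"grip":0.025},{"tx":0,"ty":0,"tz":0,"yaw":0,"grip":0.035},{"tx":0,"ty":0,"tz":0,"yaw":0,"grip":0.05},{"tx":0,"ty":0,"tz":0,"yaw":0,"grip":0.07},{"tx":0,"ty":0,"tz":0,"yaw":0,"grip":0.087},{"tx":0,"ty":0,"tz":0,"yaw":0,"grip":0.087},{"tx":0,"ty":0,"tz":0,"yaw":0,"grip":0.087},{"tx":0,"ty":0,"tz":0,"yaw":0,"grip":0.087},{"tx":0,"ty":0,"tz":0,"yaw":0,"grip":0.087},{"tx":0,"ty":0,"tz":0,"yaw":0,"grip":0.087}]'
python3 - <<'E'
from h import *
c=capture("side"); s=read_state(); p=s["eef_pos"]
u=np.array([-.0924,.9957,0])
for k in(-.0435,.0435): print(k,(proj(c,[p+k*u,p+k*u+[0,0,.019]])-[310,150])*5.3)
print((proj(c,[[.572,-.097,.108],[.572,-.097,.083]])-[310,150])*5.3)
cv2.imwrite("pics/g3.png",cv2.resize(c["img"][150:250,310:450],None,fx=5.3,fy=5.3,interpolation=cv2.INTER_CUBIC))
E
```

```text
time_s: 13.68
eef_pos: [0.5721, -0.0971, 0.0903]
eef_rot: [-3.142, -0.0, -3.049]
wrist_force: [-0.1, 0.4, 0.4]
gripper_width: 0.89
finger_force: 0.0
-0.0435 [[357.98178227 363.73681268]
 [360.62547044 333.24980146]]
0.0435 [[260.97258065 251.79139716]
 [262.3496939  221.65691934]]
[[309.51245582 278.00555507]
 [306.93258884 317.68840911]]
```

View pics/g3.png

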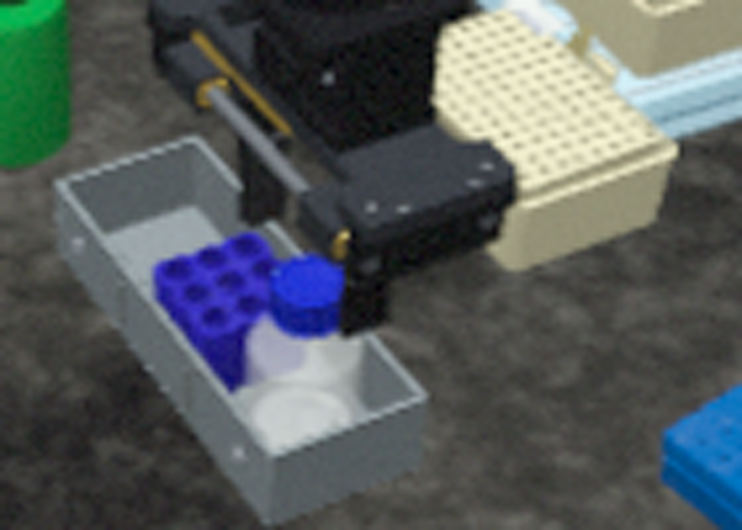

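The cap is at (307,300) in this crop and the bottle is upright and unmoved. The fingertips appear about 6 px (roughly 19 mm) higher than the projected TCP. That matches the fingers having closed on the cap's top rim, so the real tips sit about 19 mm above the reported TCP. I go 22 mm lower and retry.

```bash
python3 -m creep '[{"tx":0,"ty":0,"tz":0.005,"yaw":0,"grip":0.087},{"tx":0,"ty":0,"tz":0.006,"yaw":0,"grip":0.087},{"tx":0,"ty":0,"tz":0.006,"yaw":0,"grip":0.087},{"tx":0,"ty":0,"tz":0.005,"yaw":0,"grip":0.087},{"tx":0,"ty":0,"tz":0,"yaw":0,"grip":0.07},{"tx":0,"ty":0,"tz":0,"yaw":0,"grip":0.06},{"tx":0,"ty":0,"tz":0,"yaw":0,"grip":0.05},{"tx":0,"ty":0,"tz":0,"yaw":0,"grip":0.046},{"tx":0,"ty":0,"tz":0,"yaw":0,"grip":0.044},{"tx":0,"ty":0,"tz":0,"yaw":0,"grip":0.042}]'
python3 -m creep '[{"tx":0,"ty":0,"tz":0,"yaw":0,"grip":0.041},{"tx":0,"ty":0,"tz":0,"yaw":0,"grip":0.04},{"tx":0,"ty":0,"tz":0,"yaw":0,"grip":0.039},{"tx":0,"ty":0,"tz":0,"yaw":0,"grip":0.038},{"tx":0,"ty":0,"tz":0,"yaw":0,"grip":0.025},{"tx":0,"ty":0,"tz":0,"yaw":0,"grip":0.025},{"tx":0,"ty":0,"tz":0,"yaw":0,"grip":0.025},{"tx":0,"ty":0,"tz":0,"yaw":0,"grip":0.025},{"tx":0,"ty":0,"tz":0,"yaw":0,"grip":0.025},{"tx":0,"ty":0,"tz":0,"yaw":0,"grip":0.025}]' 20
python3 go.py .572 -.097 .07
```

```text
time_s: 14.57
eef_pos: [0.5723, -0.0972, 0.0686]
eef_rot: [-3.142, 0.0, -3.049]
wrist_force: [0.6, 0.2, -0.4]
gripper_width: 0.627
finger_force: 0.0
time_s: 15.4
eef_pos: [0.5722, -0.0973, 0.0684]
eef_rot: [-3.141, 0.0, -3.049]
wrist_force: [0.2, -0.5, 0.8]
gripper_width: 0.438
finger_force: 20.0
t 15.4 pos [ 0.5722 -0.0973  0.0684] rot [-180.     0.  -174.7] tx 0.0002 ty 0.0003 tz -0.0016 q7 1.9 F [ 0.2 -0.5  0.8] w 38.1 ff 20.0
```

```bash
python3 -m creep '[{"tx":0,"ty":0,"tz":-0.005,"yaw":0,"grip":0.025},{"tx":0,"ty":0,"tz":-0.012,"yaw":0,"grip":0.025},{"tx":0,"ty":0,"tz":-0.018,"yaw":0,"grip":0.025},{"tx":0,"ty":0,"tz":-0.02,"yaw":0,"grip":0.025},{"tx":0,"ty":0,"tz":-0.02,"yaw":0,"grip":0.025},{"tx":0,"ty":0,"tz":-0.02,"yaw":0,"grip":0.025},{"tx":0,"ty":0,"tz":-0.02,"yaw":0,"grip":0.025},{"tx":0,"ty":0,"tz":-0.02,"yaw":0,"grip":0.025},{"tx":0,"ty":0,"tz":-0.015,"yaw":0,"grip":0.025},{"tx":0,"ty":0,"tz":-0.01,"yaw":0,"grip":0.025}]'
python3 -m creep '[{"tx":0.0025,"ty":0.01,"tz":0,"yaw":0,"grip":0.025},{"tx":0.004,"ty":0.016,"tz":0,"yaw":0,"grip":0.025},{"tx":0.0055,"ty":0.0235,"tz":0,"yaw":0,"grip":0.025},{"tx":0.0055,"ty":0.0235,"tz":0,"yaw":0,"grip":0.025},{"tx":0.0055,"ty":0.0235,"tz":0,"yaw":0,"grip":0.025},{"tx":0.0055,"ty":0.0235,"tz":0,"yaw":0,"grip":0.025},{"tx":0.0055,"ty":0.0235,"tz":0,"yaw":0,"grip":0.025},{"tx":0.0055,"ty":0.0235,"tz":0,"yaw":0,"grip":0.025},{"tx":0.0055,"ty":0.0235,"tz":0,"yaw":0,"grip":0.025},{"tx":0.0055,"ty":0.0235,"tz":0,"yaw":0,"grip":0.025}]'
python3 -m creep '[{"tx":0.0055,"ty":0.0235,"tz":0,"yaw":0,"grip":0.025},{"tx":0.0055,"ty":0.0235,"tz":0,"yaw":0,"grip":0.025},{"tx":0.0055,"ty":0.0235,"tz":0,"yaw":0,"grip":0.025},{"tx":0.0055,"ty":0.0235,"tz":0,"yaw":0,"grip":0.025},{"tx":0.0055,"ty":0.0235,"tz":0,"yaw":0,"grip":0.025},{"tx":0.0055,"ty":0.0235,"tz":0,"yaw":0,"grip":0.025},{"tx":0.0055,"ty":0.0235,"tz":0,"yaw":0,"grip":0.025},{"tx":0.004,"ty":0.017,"tz":0,"yaw":0,"grip":0.025},{"tx":0.002,"ty":0.01,"tz":0.003,"yaw":0,"grip":0.025},{"tx":0.001,"ty":0.004,"tz":0.006,"yaw":0,"grip":0.025}]'
python3 go.py .431 .313 .0845
```

```text
time_s: 16.23
eef_pos: [0.5726, -0.0972, 0.2312]
eef_rot: [3.142, 0.003, -3.049]
wrist_force: [1.0, 0.2, -1.6]
gripper_width: 0.443
finger_force: 20.0
time_s: 17.07
eef_pos: [0.5006, 0.1129, 0.2276]
eef_rot: [-3.141, -0.001, -3.049]
wrist_force: [1.1, 0.1, -1.1]
gripper_width: 0.443
finger_force: 20.0
time_s: 17.9
eef_pos: [0.4376, 0.3037, 0.2189]
eef_rot: [3.141, -0.0, -3.046]
wrist_force: [-0.6, 0.9, -2.0]
gripper_width: 0.447
finger_force: 20.0
t 17.9 pos [0.4376 0.3037 0.2189] rot [ 180.    -0.  -174.5] tx 0.0056 ty 0.0099 tz 0.1344 q7 0.99 F [-0.6  0.9 -2. ] w 38.9 ff 20.0
```

```bash
python3 -m creep '[{"tx":0.003,"ty":0.005,"tz":0.006,"yaw":0,"grip":0.025},{"tx":0.002,"ty":0.004,"tz":0.01,"yaw":0,"grip":0.025},{"tx":0,"ty":0,"tz":0.015,"yaw":0,"grip":0.025},{"tx":0,"ty":0,"tz":0.02,"yaw":0,"grip":0.025},{"tx":0,"ty":0,"tz":0.02,"yaw":0,"grip":0.025},{"tx":0,"ty":0,"tz":0.018,"yaw":0,"grip":0.025},{"tx":0,"ty":0,"tz":0.014,"yaw":0,"grip":0.025},{"tx":0,"ty":0,"tz":0.01,"yaw":0,"grip":0.025},{"tx":0,"ty":0,"tz":0.006,"yaw":0,"grip":0.025},{"tx":0,"ty":0,"tz":0.003,"yaw":0,"grip":0.025}]'
python3 -m creep '[{"tx":0,"ty":0,"tz":0,"yaw":0,"grip":0.025},{"tx":0,"ty":0,"tz":0,"yaw":0,"grip":0.025},{"tx":0,"ty":0,"tz":0,"yaw":0,"grip":0.025},{"tx":0,"ty":0,"tz":0,"yaw":0,"grip":0.025},{"tx":0,"ty":0,"tz":0,"yaw":0,"grip":0.025},{"tx":0,"ty":0,"tz":0,"yaw":0,"grip":0.025},{"tx":0,"ty":0,"tz":0,"yaw":0,"grip":0.025},{"tx":0,"ty":0,"tz":0,"yaw":0,"grip":0.025},{"tx":0,"ty":0,"tz":0,"yaw":0,"grip":0.025},{"tx":0,"ty":0,"tz":0,"yaw":0,"grip":0.025}]'>/dev/null
python3 go.py .431 .313 .0842
```

```text
time_s: 18.73
eef_pos: [0.4328, 0.3095, 0.0963]
eef_rot: [-3.141, -0.001, -3.05]
wrist_force: [-0.2, 0.5, -1.4]
gripper_width: 0.442
finger_force: 20.0
t 19.57 pos [0.433  0.3103 0.0973] rot [-180.    -0.  -174.7] tx 0.0017 ty 0.0029 tz 0.0131 q7 0.98 F [-0.7  0.8 -1.7] w 38.5 ff 20.0
```

```bash
python3 -m creep '[{"tx":0.001,"ty":0.002,"tz":0.005,"yaw":0,"grip":0.025},{"tx":0,"ty":0,"tz":0.004,"yaw":0,"grip":0.025},{"tx":0,"ty":0,"tz":0.003,"yaw":0,"grip":0.025},{"tx":0,"ty":0,"tz":0.0012,"yaw":0,"grip":0.025},{"tx":0,"ty":0,"tz":0,"yaw":0,"grip":0.025},{"tx":0,"ty":0,"tz":0,"yaw":0,"grip":0.025},{"tx":0,"ty":0,"tz":0,"yaw":0,"grip":0.045},{"tx":0,"ty":0,"tz":0,"yaw":0,"grip":0.06},{"tx":0,"ty":0,"tz":0,"yaw":0,"grip":0.075},{"tx":0,"ty":0,"tz":0,"yaw":0,"grip":0.075}]'
python3 go.py .431 .313 .0842
python3 -m creep '[{"tx":0,"ty":0,"tz":-0.01,"yaw":0,"grip":0.075},{"tx":0,"ty":0,"tz":-0.015,"yaw":0,"grip":0.075},{"tx":0,"ty":0,"tz":-0.015,"yaw":0,"grip":0.075},{"tx":0,"ty":0,"tz":-0.015,"yaw":0,"grip":0.075},{"tx":0,"ty":0,"tz":-0.015,"yaw":0,"grip":0.087},{"tx":0,"ty":0,"tz":-0.015,"yaw":0,"grip":0.087},{"tx":0,"ty":0,"tz":-0.015,"yaw":0,"grip":0.087},{"tx":0,"ty":0,"tz":-0.015,"yaw":0,"grip":0.087},{"tx":0,"ty":0,"tz":-0.015,"yaw":0,"grip":0.087},{"tx":0,"ty":0,"tz":-0.01,"yaw":0,"grip":0.087}]'>/dev/null
python3 go.py .5655 -.027 .15
python3 - <<'E'
from seg import *
c=capture("side"); im=c["img"]
top=capture("top"); H,S,V=hsv(top)
dark=(V<60)
# knob: darkest blob near (420,185)
b=top["img"][165:235,395:475]
cv2.imwrite("pics/n1.png",np.hstack([cv2.resize(b,(480,420),interpolation=cv2.INTER_CUBIC),cv2.resize(im[120:240,240:320],(280,420),interpolation=cv2.INTER_CUBIC)]))
H,S,V=hsv(top); m,s,ce=blob((H>112)&(H<135)&(S>120),(327,174)); report(top,m,.051,"block")
E
```

```text
time_s: 20.4
eef_pos: [0.4319, 0.3123, 0.0843]
eef_rot: [3.141, 0.0, -3.049]
wrist_force: [-0.6, -0.1, 1.2]
gripper_width: 0.661
finger_force: 0.0
t 20.4 pos [0.4319 0.3123 0.0843] rot [ 180.     0.  -174.7] tx 0.0009 ty 0.0008 tz 0.0001 q7 0.98 F [-0.6 -0.1  1.2] w 57.5 ff 0.0
t 21.23 pos [0.4322 0.3125 0.2266] rot [ 1.799e+02  1.000e-01 -1.747e+02] tx -0.1015 ty -0.3503 tz 0.0766 q7 0.97 F [ 0.8  0.3 -0.6] w 86.9 ff 0.0
block px [327.  173.4] xy [ 0.5657 -0.0269] size [0.0597, 0.057] long dir deg -174.7
```

View pics/n1.png

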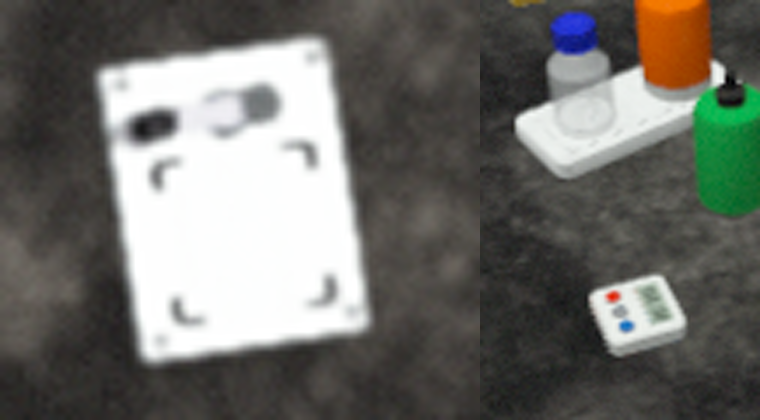

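Both bottles stand on the tray. The knob top is at top px (422.5,185.3), the nest stops are centred at about (435.6,203.5), and the arm points to +y, off the square. I compute the nest frame and arm angle.

```bash
python3 - <<'E'
from seg import *
c=capture("top"); g=cv2.cvtColor(c["img"],cv2.COLOR_BGR2GRAY).astype(int)
H,S,V=hsv(c)
m,s,ce=blob((S<30)&(V>175),(434,198),500); m=cv2.morphologyEx(m,cv2.MORPH_CLOSE,np.ones((9,9)))
n=report(c,m,.012,"nest")
ys,xs=np.nonzero((g<110)&(m>0)); ok=ys>187; 
P=plane(c,np.c_[xs[ok],ys[ok]],.022)[:,:2]
r=cv2.minAreaRect(P.astype(np.float32)*1000); print("stops",r)
k=plane(c,[[422.5,185.3]],.1105)[0]; kb=plane(c,[[418.8,186.7]],.073)[0]
for a0 in (5.3,6.1):
    a=np.radians(a0); R=np.array([[np.cos(a),np.sin(a)],[-np.sin(a),np.cos(a)]])
    for q in(k,kb): 
        l=R@(q[:2]-n[:2]); print("knob",q[:2].round(4),"in nest",l.round(4),"a",np.arctan2(l[1],.058-l[0]).round(2))
E
```

```text
nest px [433.6 197.6] xy [ 0.4922 -0.336 ] size [0.1434, 0.1141] long dir deg -173.7
stops ((520.3028564453125, -288.1199645996094), (0.0, 0.0), 0.0)
knob [ 0.5208 -0.2764] in nest [0.034  0.0567] a 1.17
knob [ 0.5202 -0.2766] in nest [0.0334 0.0565] a 1.16
knob [ 0.5208 -0.2764] in nest [0.0348 0.0562] a 1.18
knob [ 0.5202 -0.2766] in nest [0.0342 0.0561] a 1.17
```

```bash
python3 - <<'E'
from seg import *
c=capture("top"); g=cv2.cvtColor(c["img"],cv2.COLOR_BGR2GRAY).astype(int)
# outer corners of stops: dark blobs found in ROI, nearest to viewed pixels
for nm,p in dict(ul=(421.7,193.5),ur=(446,190.2),lr=(449.2,214),ll=(425.8,216.5)).items():
    x0,y0=int(p[0]),int(p[1]); w=g[y0-6:y0+7,x0-6:x0+7]; d=np.clip(215-w,0,None)
    d=np.where(d>45,d,0)
    yy,xx=np.mgrid[y0-6:y0+7,x0-6:x0+7]
    q=[(d*xx).sum()/d.sum(),(d*yy).sum()/d.sum()]; print(nm,np.round(q,2),(d>0).sum(),plane(c,[q],.022)[0][:2].round(4))
E
```

```text
ul [419.44 188.99] 21 [ 0.5174 -0.2922]
ur [450.16 187.57] 16 [ 0.5191 -0.3825]
lr [452.09 214.21] 14 [ 0.4422 -0.3847]
ll [424.53 216.75] 6 [ 0.4374 -0.3037]
```

```bash
python3 - <<'E'
from seg import *
c=capture("top")
u=np.array([[153,165],[315,143],[335,300],[178,318]],float); px=np.array([395,165])+(u+.5)/6-.5
P=plane(c,px,.022)[:,:2]; print(P.round(4)); n=P.mean(0); print("centre",n.round(4),[np.hypot(*(P[i]-P[i-1])).round(4) for i in range(4)])
for i,j in((3,0),(2,1)): v=P[j]-P[i]; print("xdir",np.degrees(np.arctan2(v[1],v[0])).round(1))
for i,j in((1,0),(2,3)): v=P[j]-P[i]; print("ydir",np.degrees(np.arctan2(v[1],v[0])).round(1))
a=np.radians(6.2); R=np.array([[np.cos(a),np.sin(a)],[-np.sin(a),np.cos(a)]])
k=np.array([.5205,-.2765]); l=R@(k-n); print("knob in nest",l.round(4),"r",np.hypot(l[0]-.058,l[1]).round(4),"a",np.arctan2(l[1],.058-l[0]).round(2))
print("plate off",R@(np.array([.492,-.3362])-n))
print("knob top pred",[ (a2,(n+R.T@[.058-.058*np.cos(a2),.058*np.sin(a2)]).round(4)) for a2 in(0,1.2,1.5,2.1)])
E
```

```text
[[ 0.5084 -0.2937]
 [ 0.5169 -0.3733]
 [ 0.4413 -0.3797]
 [ 0.435  -0.3028]]
centre [ 0.4754 -0.3374] [np.float64(0.074), np.float64(0.0801), np.float64(0.0759), np.float64(0.0772)]
xdir 7.1
xdir 4.8
ydir 96.1
ydir 94.7
knob in nest [0.0514 0.0557] r 0.056 a 1.45
plate off [ 0.01662374 -0.00062183]
knob top pred [(0, array([ 0.4754, -0.3374])), (1.2, array([ 0.5063, -0.2796])), (1.5, array([ 0.5227, -0.274 ])), (2.1, array([ 0.5568, -0.2782]))]
```

```bash
python3 -m creep '[{"tx":-0.0085,"ty":-0.0292,"tz":0,"yaw":0,"grip":0.087},{"tx":-0.0085,"ty":-0.0292,"tz":0,"yaw":0,"grip":0.087},{"tx":-0.0085,"ty":-0.0292,"tz":0,"yaw":0,"grip":0.087},{"tx":-0.0085,"ty":-0.0292,"tz":0,"yaw":0,"grip":0.087},{"tx":-0.0085,"ty":-0.0292,"tz":0,"yaw":0,"grip":0.087},{"tx":-0.0085,"ty":-0.0292,"tz":0,"yaw":0,"grip":0.087},{"tx":-0.0085,"ty":-0.0292,"tz":0,"yaw":0,"grip":0.087},{"tx":-0.0085,"ty":-0.0292,"tz":0,"yaw":0,"grip":0.087},{"tx":-0.0085,"ty":-0.0292,"tz":0,"yaw":0,"grip":0.087},{"tx":-0.0085,"ty":-0.0292,"tz":0,"yaw":0,"grip":0.087}]'>/dev/null
python3 -m creep '[{"tx":-0.0085,"ty":-0.0292,"tz":0,"yaw":0,"grip":0.087},{"tx":-0.008,"ty":-0.029,"tz":0,"yaw":0,"grip":0.087},{"tx":0,"ty":0,"tz":0.015,"yaw":0,"grip":0.087},{"tx":0,"ty":0,"tz":0.02,"yaw":0,"grip":0.087},{"tx":0,"ty":0,"tz":0.02,"yaw":0,"grip":0.087},{"tx":0,"ty":0,"tz":0.02,"yaw":0,"grip":0.087},{"tx":0,"ty":0,"tz":0.02,"yaw":0,"grip":0.087},{"tx":0,"ty":0,"tz":0.015,"yaw":0,"grip":0.087},{"tx":0,"ty":0,"tz":0.01,"yaw":0,"grip":0.087},{"tx":0,"ty":0,"tz":0.005,"yaw":0,"grip":0.087}]'>/dev/null
python3 go.py .5655 -.027 .0115 185.3
```

```text
turn -0.02
t 23.15 pos [ 0.5638 -0.0273  0.097 ] rot [-180.    -0.2 -174.7] tx -0.0017 ty 0.0001 tz 0.0855 q7 1.74 F [ 0.5 -0.1  0.4] w 86.8 ff 0.0
```

```bash
python3 -m creep '[{"tx":-0.0005,"ty":0,"tz":0.012,"yaw":0,"grip":0.087},{"tx":0,"ty":0,"tz":0.014,"yaw":0,"grip":0.087},{"tx":0,"ty":0,"tz":0.014,"yaw":0,"grip":0.087},{"tx":0,"ty":0,"tz":0.014,"yaw":0,"grip":0.087},{"tx":0,"ty":0,"tz":0.012,"yaw":0,"grip":0.087},{"tx":0,"ty":0,"tz":0.01,"yaw":0,"grip":0.087},{"tx":0,"ty":0,"tz":0.006,"yaw":0,"grip":0.087},{"tx":0,"ty":0,"tz":0.003,"yaw":0,"grip":0.087},{"tx":0,"ty":0,"tz":0,"yaw":0,"grip":0.087},{"tx":0,"ty":0,"tz":0,"yaw":0,"grip":0.087}]'
python3 go.py .5655 -.027 .0115
python3 -m creep '[{"tx":0,"ty":0,"tz":0,"yaw":0,"grip":0.075},{"tx":0,"ty":0,"tz":0,"yaw":0,"grip":0.07},{"tx":0,"ty":0,"tz":0,"yaw":0,"grip":0.067},{"tx":0,"ty":0,"tz":0,"yaw":0,"grip":0.065},{"tx":0,"ty":0,"tz":0,"yaw":0,"grip":0.063},{"tx":0,"ty":0,"tz":0,"yaw":0,"grip":0.061},{"tx":0,"ty":0,"tz":0,"yaw":0,"grip":0.05},{"tx":0,"ty":0,"tz":0,"yaw":0,"grip":0.05},{"tx":0,"ty":0,"tz":0,"yaw":0,"grip":0.05},{"tx":0,"ty":0,"tz":0,"yaw":0,"grip":0.05}]' 25
python3 go.py .5655 -.027 .0115
```

```text
time_s: 23.98
eef_pos: [0.566, -0.0272, 0.0145]
eef_rot: [-3.141, 0.0, -3.049]
wrist_force: [-0.8, -0.2, -0.1]
gripper_width: 1.004
finger_force: 0.0
t 23.98 pos [ 0.566  -0.0272  0.0145] rot [-180.     0.  -174.7] tx 0.0005 ty 0.0003 tz 0.0030 q7 1.79 F [-0.8 -0.2 -0.1] w 87.3 ff 0.0
time_s: 24.82
eef_pos: [0.5657, -0.0272, 0.0142]
eef_rot: [-3.142, 0.0, -3.049]
wrist_force: [0.4, -0.0, 0.5]
gripper_width: 0.705
finger_force: 25.0
t 24.82 pos [ 0.5657 -0.0272  0.0142] rot [-180.     0.  -174.7] tx 0.0002 ty 0.0002 tz 0.0027 q7 1.79 F [ 0.4 -0.   0.5] w 61.3 ff 25.0
```

```bash
python3 -m creep '[{"tx":0,"ty":0,"tz":-0.005,"yaw":0,"grip":0.05},{"tx":0,"ty":0,"tz":-0.012,"yaw":0,"grip":0.05},{"tx":0,"ty":0,"tz":-0.018,"yaw":0,"grip":0.05},{"tx":0,"ty":0,"tz":-0.02,"yaw":0,"grip":0.05},{"tx":0,"ty":0,"tz":-0.02,"yaw":0,"grip":0.05},{"tx":0,"ty":0,"tz":-0.02,"yaw":0,"grip":0.05},{"tx":0,"ty":0,"tz":-0.02,"yaw":-0.3,"grip":0.05},{"tx":0,"ty":0,"tz":-0.02,"yaw":-0.3,"grip":0.05},{"tx":0,"ty":0,"tz":-0.015,"yaw":-0.3,"grip":0.05},{"tx":0,"ty":0,"tz":-0.01,"yaw":0,"grip":0.05}]'>/dev/null
python3 -m creep '[{"tx":0.003,"ty":-0.008,"tz":0,"yaw":0,"grip":0.05},{"tx":0.006,"ty":-0.014,"tz":0,"yaw":0,"grip":0.05},{"tx":0.008,"ty":-0.02,"tz":0,"yaw":0,"grip":0.05},{"tx":0.008,"ty":-0.02,"tz":0,"yaw":0,"grip":0.05},{"tx":0.008,"ty":-0.02,"tz":0,"yaw":0,"grip":0.05},{"tx":0.008,"ty":-0.02,"tz":0,"yaw":0,"grip":0.05},{"tx":0.008,"ty":-0.02,"tz":0,"yaw":0,"grip":0.05},{"tx":0.008,"ty":-0.02,"tz":0,"yaw":0,"grip":0.05},{"tx":0.008,"ty":-0.02,"tz":0,"yaw":0,"grip":0.05},{"tx":0.008,"ty":-0.02,"tz":0,"yaw":0,"grip":0.05}]'>/dev/null
python3 -m creep '[{"tx":0.008,"ty":-0.02,"tz":0,"yaw":0,"grip":0.05},{"tx":0.008,"ty":-0.02,"tz":0,"yaw":0,"grip":0.05},{"tx":0.008,"ty":-0.02,"tz":0,"yaw":0,"grip":0.05},{"tx":0.008,"ty":-0.02,"tz":0,"yaw":0,"grip":0.05},{"tx":0.008,"ty":-0.02,"tz":0,"yaw":0,"grip":0.05},{"tx":0.006,"ty":-0.012,"tz":0,"yaw":0,"grip":0.05},{"tx":0.003,"ty":-0.005,"tz":0,"yaw":0,"grip":0.05},{"tx":0,"ty":0,"tz":0,"yaw":0,"grip":0.05},{"tx":0,"ty":0,"tz":0,"yaw":0,"grip":0.05},{"tx":0,"ty":0,"tz":0,"yaw":0,"grip":0.05}]'
python3 go.py .4755 -.3377 .06 186.2
```

```text
time_s: 27.32
eef_pos: [0.4767, -0.3365, 0.1737]
eef_rot: [3.141, -0.0, -3.033]
wrist_force: [0.2, 0.7, -1.2]
gripper_width: 0.703
finger_force: 25.0
turn 0.05
t 27.32 pos [ 0.4767 -0.3365  0.1737] rot [ 180.    -0.  -173.8] tx 0.0014 ty -0.0011 tz 0.1137 q7 2.36 F [ 0.2  0.7 -1.2] w 61.1 ff 25.0
```

```bash
python3 -m creep '[{"tx":0.0013,"ty":-0.001,"tz":0.008,"yaw":0,"grip":0.05},{"tx":0,"ty":0,"tz":0.015,"yaw":0,"grip":0.05},{"tx":0,"ty":0,"tz":0.018,"yaw":0,"grip":0.05},{"tx":0,"ty":0,"tz":0.018,"yaw":0,"grip":0.05},{"tx":0,"ty":0,"tz":0.018,"yaw":0,"grip":0.05},{"tx":0,"ty":0,"tz":0.016,"yaw":0,"grip":0.05},{"tx":0,"ty":0,"tz":0.012,"yaw":0,"grip":0.05},{"tx":0,"ty":0,"tz":0.008,"yaw":0,"grip":0.05},{"tx":0,"ty":0,"tz":0.005,"yaw":0,"grip":0.05},{"tx":0,"ty":0,"tz":0,"yaw":0,"grip":0.05}]'
python3 go.py .4755 -.3377 .0235 186.2
python3 - <<'E'
from h import *
c=capture("side"); s=read_state(); x0,y0,f=320,240,6.5
a=np.radians(6.2); R=np.array([[np.cos(a),-np.sin(a)],[np.sin(a),np.cos(a)]])
def W(l,z,o): return [np.r_[o+R@np.array(q),z] for q in l]
n=np.array([.4755,-.3377]); sq=[(.036,.036),(.036,-.036),(-.036,-.036),(-.036,.036)]
print("square corners",(proj(c,W(sq,.012,n)).round(1)).tolist())
b=s["eef_pos"][:2]; bs=[(.031,.031),(.031,-.031),(-.031,-.031),(-.031,.031)]
im=cv2.resize(c["img"][y0:y0+115,x0:x0+120],None,fx=f,fy=f,interpolation=cv2.INTER_CUBIC)
for X,col in((W(sq,.012,n),(0,255,0)),(W(bs,s["eef_pos"][2]-.0112,b),(0,255,255))):
    cv2.polylines(im,[np.int32((proj(c,X)-[x0,y0]+.5)*f)],True,col,1)
cv2.imwrite("pics/n2.png",im)
E
```

```text
time_s: 28.15
eef_pos: [0.4751, -0.3383, 0.0554]
eef_rot: [3.141, -0.001, -3.033]
wrist_force: [-0.4, -0.5, -0.5]
gripper_width: 0.705
finger_force: 25.0
turn 0.01
t 28.15 pos [ 0.4751 -0.3383  0.0554] rot [ 1.800e+02 -1.000e-01 -1.738e+02] tx -0.0004 ty 0.0005 tz 0.0319 q7 2.43 F [-0.4 -0.5 -0.5] w 61.3 ff 25.0
square corners [[379.7, 297.8], [398.4, 322.9], [369.4, 337.5], [351.7, 311.0]]
```

View pics/n2.png

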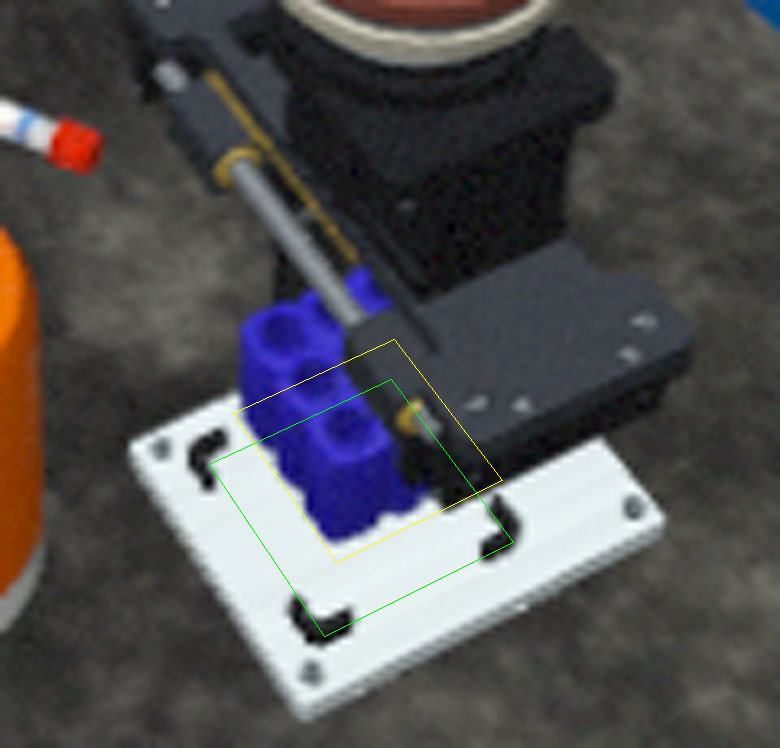

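The block hangs over the nest, level and square. The stops' visible corners at (212,460), (322,620) and (500,537) fit the drawn square within about 1–2 mm. The block looks about 3 px higher than predicted, so I check it with its top holes.

```bash
python3 - <<'E'
from seg import *
c=capture("side"); s=read_state(); x0,y0,f=320,240,6.5
a=np.radians(6.2); R=np.array([[np.cos(a),-np.sin(a)],[np.sin(a),np.cos(a)]])
b=s["eef_pos"][:2]; z=s["eef_pos"][2]-.0112+.048
for g in(.0195,.0205): print(((proj(c,[np.r_[b+R@np.array(q),z] for q in((-g,g),(-g,0),(-g,-g))])-[x0,y0]+.5)*f).round(0).tolist())
t=plane(c,[np.array(q)/f+[x0,y0]-.5 for q in((285,335),(318,380),(352,426))],z)
print(t.round(4)); 
for v in t: print((R.T@(v[:2]-b)).round(4))
E
```

```text
[[290.0, 335.0], [323.0, 381.0], [358.0, 429.0]]
[[285.0, 334.0], [321.0, 383.0], [357.0, 432.0]]
[[ 0.4529 -0.3209  0.0935]
 [ 0.4551 -0.34    0.0935]
 [ 0.4573 -0.3589  0.0935]]
[-0.0208  0.0204]
[-0.0207  0.0012]
[-0.0205 -0.0179]
```

```bash
python3 -m creep '[{"tx":0,"ty":0,"tz":0.005,"yaw":0,"grip":0.05},{"tx":0,"ty":0,"tz":0.006,"yaw":0,"grip":0.05},{"tx":0,"ty":0,"tz":0.006,"yaw":0,"grip":0.05},{"tx":0,"ty":0,"tz":0.005,"yaw":0,"grip":0.05},{"tx":0,"ty":0,"tz":0.004,"yaw":0,"grip":0.05},{"tx":0,"ty":0,"tz":0.003,"yaw":0,"grip":0.05},{"tx":0,"ty":0,"tz":0.002,"yaw":0,"grip":0.05},{"tx":0,"ty":0,"tz":0.0015,"yaw":0,"grip":0.05},{"tx":0,"ty":0,"tz":0,"yaw":0,"grip":0.05},{"tx":0,"ty":0,"tz":0,"yaw":0,"grip":0.05}]'
python3 go.py .4755 -.3377 .0235 186.2
```

```text
time_s: 29.08
eef_pos: [0.4755, -0.3388, 0.0238]
eef_rot: [-3.141, 0.0, -3.034]
wrist_force: [-0.3, 0.2, -0.6]
gripper_width: 0.701
finger_force: 25.0
turn -0.01
t 29.08 pos [ 0.4755 -0.3388  0.0238] rot [-180.     0.  -173.8] tx -0.0001 ty 0.0011 tz 0.0003 q7 2.46 F [-0.3  0.2 -0.6] w 61.0 ff 25.0
```

```bash
python3 -m creep '[{"tx":0,"ty":0.001,"tz":0.0005,"yaw":0,"grip":0.05},{"tx":0,"ty":0,"tz":0,"yaw":0,"grip":0.065},{"tx":0,"ty":0,"tz":0,"yaw":0,"grip":0.08},{"tx":0,"ty":0,"tz":0,"yaw":0,"grip":0.08},{"tx":0,"ty":0,"tz":0,"yaw":0,"grip":0.08},{"tx":0,"ty":0,"tz":0,"yaw":0,"grip":0.08},{"tx":0,"ty":0,"tz":-0.005,"yaw":0,"grip":0.08},{"tx":0,"ty":0,"tz":-0.01,"yaw":0,"grip":0.08},{"tx":0,"ty":0,"tz":-0.015,"yaw":0,"grip":0.08},{"tx":0,"ty":0,"tz":-0.015,"yaw":0,"grip":0.08}]'
python3 -m creep '[{"tx":0,"ty":0,"tz":-0.015,"yaw":0,"grip":0.08},{"tx":0,"ty":0,"tz":-0.015,"yaw":0,"grip":0.08},{"tx":0,"ty":0,"tz":-0.02,"yaw":0,"grip":0.08},{"tx":0,"ty":0,"tz":-0.02,"yaw":0,"grip":0.06},{"tx":0,"ty":0,"tz":-0.02,"yaw":0,"grip":0.05},{"tx":0,"ty":0,"tz":-0.015,"yaw":0,"grip":0.04},{"tx":0,"ty":0,"tz":-0.01,"yaw":0,"grip":0.04},{"tx":0,"ty":0,"tz":0,"yaw":0,"grip":0.04},{"tx":0,"ty":0,"tz":0,"yaw":0,"grip":0.04},{"tx":0,"ty":0,"tz":0,"yaw":0,"grip":0.04}]'
python3 go.py .520 -.276 .0915
python3 - <<'E'
from h import *
c=capture("side"); x0,y0,f=320,225,6
im=cv2.resize(c["img"][y0:y0+100,x0:x0+120],None,fx=f,fy=f,interpolation=cv2.INTER_CUBIC); cv2.imwrite("pics/n3.png",im)
a=np.radians(6.2); R=np.array([[np.cos(a),-np.sin(a)],[np.sin(a),np.cos(a)]]); n=np.array([.4755,-.3375])
for al in(1.3,1.4,1.5,1.6,1.7):
    k=n+R@np.array([.058-.058*np.cos(al),.058*np.sin(al)]); print(al,k.round(4),((proj(c,[np.r_[k,.1105],np.r_[k,.0725]])-[x0,y0]+.5)*f).round(0).tolist())
E
```

```text
time_s: 29.92
eef_pos: [0.4751, -0.3378, 0.0693]
eef_rot: [-3.142, -0.0, -3.034]
wrist_force: [0.3, 0.7, 0.5]
gripper_width: 0.915
finger_force: 0.0
time_s: 30.75
eef_pos: [0.4749, -0.3373, 0.1823]
eef_rot: [3.141, -0.001, -3.034]
wrist_force: [-0.6, -0.5, 0.2]
gripper_width: 0.501
finger_force: 0.0
t 30.75 pos [ 0.4749 -0.3373  0.1823] rot [ 1.800e+02 -1.000e-01 -1.738e+02] tx -0.0515 ty 0.0561 tz 0.0908 q7 2.36 F [-0.6 -0.5  0.2] w 43.6 ff 0.0
1.3 [ 0.5117 -0.2774] [[363.0, 223.0], [356.0, 292.0]]
1.4 [ 0.5172 -0.2755] [[375.0, 215.0], [368.0, 284.0]]
1.5 [ 0.5228 -0.2742] [[387.0, 208.0], [380.0, 276.0]]
1.6 [ 0.5286 -0.2734] [[401.0, 201.0], [393.0, 270.0]]
1.7 [ 0.5344 -0.2732] [[415.0, 196.0], [407.0, 265.0]]
```

View pics/n3.png

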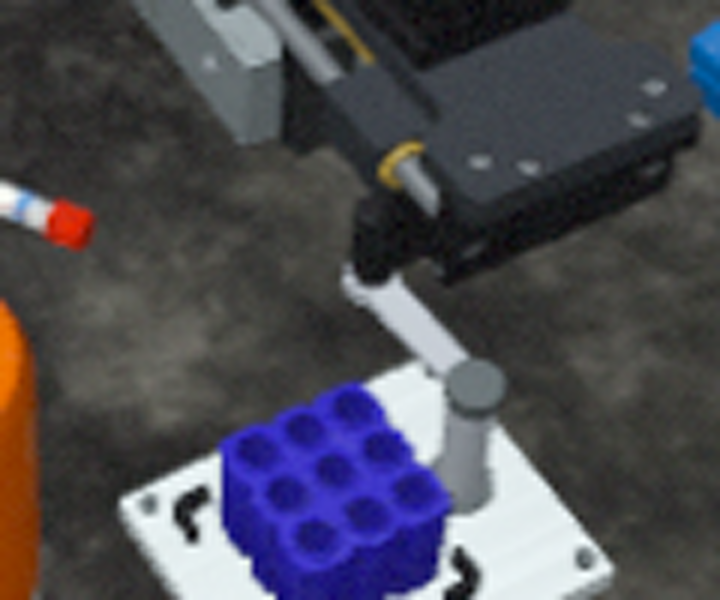

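The block is seated between the stops. The knob base is at (372,278) and its top at (378,208), so the arm angle is about 1.45. I take the knob and swing it home.

```bash
python3 -m creep '[{"tx":-0.01,"ty":0.0115,"tz":0,"yaw":0,"grip":0.05},{"tx":-0.01,"ty":0.0115,"tz":0,"yaw":0,"grip":0.05},{"tx":-0.01,"ty":0.0115,"tz":0,"yaw":0,"grip":0.05},{"tx":-0.01,"ty":0.0115,"tz":0,"yaw":0,"grip":0.05},{"tx":-0.0106,"ty":0.0112,"tz":0,"yaw":0,"grip":0.05},{"tx":0,"ty":0,"tz":0.01,"yaw":0,"grip":0.05},{"tx":0,"ty":0,"tz":0.015,"yaw":0,"grip":0.05},{"tx":0,"ty":0,"tz":0.015,"yaw":0,"grip":0.05},{"tx":0,"ty":0,"tz":0.01,"yaw":0,"grip":0.05},{"tx":0,"ty":0,"tz":0,"yaw":0,"grip":0.05}]'>/dev/null
python3 go.py .519 -.275 .067 
python3 -m creep '[{"tx":0,"ty":0,"tz":0.012,"yaw":0,"grip":0.05},{"tx":0,"ty":0,"tz":0.012,"yaw":0,"grip":0.05},{"tx":0,"ty":0,"tz":0.012,"yaw":0,"grip":0.05},{"tx":0,"ty":0,"tz":0.012,"yaw":0,"grip":0.05},{"tx":0,"ty":0,"tz":0.01,"yaw":0,"grip":0.05},{"tx":0,"ty":0,"tz":0.005,"yaw":0,"grip":0.05},{"tx":0,"ty":0,"tz":0.002,"yaw":0,"grip":0.05},{"tx":0,"ty":0,"tz":0,"yaw":0,"grip":0.05},{"tx":0,"ty":0,"tz":0,"yaw":0,"grip":0.05},{"tx":0,"ty":0,"tz":0,"yaw":0,"grip":0.05}]'
python3 go.py .519 -.275 .067
```

```text
t 31.63 pos [ 0.5174 -0.2751  0.1301] rot [ 179.9   -0.3 -173.8] tx -0.0017 ty -0.0001 tz 0.0631 q7 2.25 F [-0.6 -0.1  0.3] w 49.9 ff 0.0
time_s: 32.47
eef_pos: [0.5199, -0.2756, 0.0688]
eef_rot: [-3.141, 0.001, -3.034]
wrist_force: [-0.6, 0.2, 0.5]
gripper_width: 0.575
finger_force: 0.0
t 32.47 pos [ 0.5199 -0.2756  0.0688] rot [-1.800e+02  1.000e-01 -1.738e+02] tx 0.0008 ty 0.0007 tz 0.0018 q7 2.28 F [-0.6  0.2  0.5] w 50.0 ff 0.0
```

```bash
python3 -m creep '[{"tx":0,"ty":0,"tz":0,"yaw":0,"grip":0.035},{"tx":0,"ty":0,"tz":0,"yaw":0,"grip":0.025},{"tx":0,"ty":0,"tz":0,"yaw":0,"grip":0.02},{"tx":0,"ty":0,"tz":0,"yaw":0,"grip":0.016},{"tx":0,"ty":0,"tz":0,"yaw":0,"grip":0.01},{"tx":0,"ty":0,"tz":0,"yaw":0,"grip":0.01},{"tx":0,"ty":0,"tz":0,"yaw":0,"grip":0.01},{"tx":0,"ty":0,"tz":0,"yaw":0,"grip":0.01},{"tx":0,"ty":0,"tz":0,"yaw":0,"grip":0.01},{"tx":0,"ty":0,"tz":0,"yaw":0,"grip":0.01}]' 6
python3 - <<'E'
from h import *
# arc steps in tool axes (yaw 186.2, nest yaw 6.2: tool x=-nest x, tool y=+nest y)
al=np.linspace(1.45,0,21); P=np.c_[.058-.058*np.cos(al),.058*np.sin(al)]; d=np.diff(P,axis=0)
print(np.c_[-d[:,0],d[:,1]].round(4).tolist())
E
```

```text
time_s: 33.3
eef_pos: [0.5194, -0.275, 0.0681]
eef_rot: [3.141, -0.0, -3.033]
wrist_force: [-0.8, 1.7, 2.0]
gripper_width: 0.193
finger_force: 6.0
[[0.0042, -0.0007], [0.0041, -0.001], [0.004, -0.0013], [0.0039, -0.0015], [0.0038, -0.0018], [0.0036, -0.0021], [0.0035, -0.0023], [0.0033, -0.0026], [0.0031, -0.0028], [0.0029, -0.003], [0.0027, -0.0032], [0.0024, -0.0034], [0.0022, -0.0036], [0.0019, -0.0037], [0.0016, -0.0039], [0.0013, -0.004], [0.0011, -0.0041], [0.0008, -0.0041], [0.0005, -0.0042], [0.0002, -0.0042]]
```

Width is about 17 mm, so the knob is held. I follow the arc.

```bash
python3 -m creep '[{"tx":0.0042,"ty":-0.0007,"tz":0,"yaw":0,"grip":0.01},{"tx":0.0041,"ty":-0.001,"tz":0,"yaw":0,"grip":0.01},{"tx":0.004,"ty":-0.0013,"tz":0,"yaw":0,"grip":0.01},{"tx":0.0039,"ty":-0.0015,"tz":0,"yaw":0,"grip":0.01},{"tx":0.0038,"ty":-0.0018,"tz":0,"yaw":0,"grip":0.01},{"tx":0.0036,"ty":-0.0021,"tz":0,"yaw":0,"grip":0.01},{"tx":0.0035,"ty":-0.0023,"tz":0,"yaw":0,"grip":0.01},{"tx":0.0033,"ty":-0.0026,"tz":0,"yaw":0,"grip":0.01},{"tx":0.0031,"ty":-0.0028,"tz":0,"yaw":0,"grip":0.01},{"tx":0.0029,"ty":-0.003,"tz":0,"yaw":0,"grip":0.01}]'
python3 -m creep '[{"tx":0.0027,"ty":-0.0032,"tz":0,"yaw":0,"grip":0.01},{"tx":0.0024,"ty":-0.0034,"tz":0,"yaw":0,"grip":0.01},{"tx":0.0022,"ty":-0.0036,"tz":0,"yaw":0,"grip":0.01},{"tx":0.0019,"ty":-0.0037,"tz":0,"yaw":0,"grip":0.01},{"tx":0.0016,"ty":-0.0039,"tz":0,"yaw":0,"grip":0.01},{"tx":0.0013,"ty":-0.004,"tz":0,"yaw":0,"grip":0.01},{"tx":0.0011,"ty":-0.0041,"tz":0,"yaw":0,"grip":0.01},{"tx":0.0008,"ty":-0.0041,"tz":0,"yaw":0,"grip":0.01},{"tx":0.0005,"ty":-0.0042,"tz":0,"yaw":0,"grip":0.01},{"tx":0.0002,"ty":-0.0042,"tz":0,"yaw":0,"grip":0.01}]'
python3 go.py .4755 -.3377 .067
```

```text
time_s: 34.13
eef_pos: [0.4828, -0.2958, 0.0674]
eef_rot: [3.136, -0.004, -3.033]
wrist_force: [-9.0, 10.9, 5.8]
gripper_width: 0.235
finger_force: 6.0
time_s: 34.97
eef_pos: [0.474, -0.3385, 0.0678]
eef_rot: [3.141, -0.001, -3.034]
wrist_force: [-2.3, 2.2, -3.2]
gripper_width: 0.193
finger_force: 6.0
t 34.97 pos [ 0.474  -0.3385  0.0678] rot [ 1.800e+02 -1.000e-01 -1.738e+02] tx -0.0016 ty 0.0006 tz 0.0008 q7 2.42 F [-2.3  2.2 -3.2] w 16.8 ff 6.0
```

```bash
python3 -m creep '[{"tx":0,"ty":-0.0015,"tz":0,"yaw":0,"grip":0.01},{"tx":0,"ty":-0.0015,"tz":0,"yaw":0,"grip":0.01},{"tx":0,"ty":0,"tz":0,"yaw":0,"grip":0.01},{"tx":0,"ty":0,"tz":0,"yaw":0,"grip":0.01},{"tx":0,"ty":0,"tz":0,"yaw":0,"grip":0.01},{"tx":0,"ty":0,"tz":0,"yaw":0,"grip":0.01},{"tx":0,"ty":0,"tz":0,"yaw":0,"grip":0.01},{"tx":0,"ty":0,"tz":0,"yaw":0,"grip":0.01},{"tx":0,"ty":0,"tz":0,"yaw":0,"grip":0.01},{"tx":0,"ty":0,"tz":0,"yaw":0,"grip":0.01}]'
python3 -m creep '[{"tx":0,"ty":0,"tz":0,"yaw":0,"grip":0.025},{"tx":0,"ty":0.0015,"tz":0,"yaw":0,"grip":0.04},{"tx":0,"ty":0,"tz":0,"yaw":0,"grip":0.045},{"tx":0,"ty":0,"tz":0,"yaw":0,"grip":0.045},{"tx":0,"ty":0,"tz":-0.005,"yaw":0,"grip":0.045},{"tx":0,"ty":0,"tz":-0.015,"yaw":0,"grip":0.045},{"tx":0,"ty":0,"tz":-0.02,"yaw":0,"grip":0.045},{"tx":0,"ty":0,"tz":-0.03,"yaw":0,"grip":0.06},{"tx":0,"ty":0,"tz":-0.035,"yaw":0,"grip":0.07},{"tx":0,"ty":0,"tz":-0.035,"yaw":0,"grip":0.075}]'
python3 - <<'E'
from h import *
c=capture("side"); x0,y0,f=320,225,6
im=cv2.resize(c["img"][y0:y0+125,x0:x0+120],None,fx=4.5,fy=4.5,interpolation=cv2.INTER_CUBIC); cv2.imwrite("pics/n4.png",im)
E
python3 go.py .4319 .3123 .20 185.3
```

```text
time_s: 35.8
eef_pos: [0.4741, -0.3387, 0.0676]
eef_rot: [3.137, -0.003, -3.033]
wrist_force: [-7.6, 11.3, 3.3]
gripper_width: 0.195
finger_force: 6.0
time_s: 36.63
eef_pos: [0.4747, -0.3399, 0.2101]
eef_rot: [-3.141, 0.0, -3.034]
wrist_force: [1.0, -0.6, -0.1]
gripper_width: 0.662
finger_force: 0.0
turn 0.83
t 36.68 pos [ 0.4773 -0.342   0.2175] rot [-179.7    0.5 -173.9] tx -0.0152 ty 0.6557 tz 0.0175 q7 2.35 F [ 0.8 -2.1  5.7] w 61.3 ff 0.0
```

View pics/n4.png

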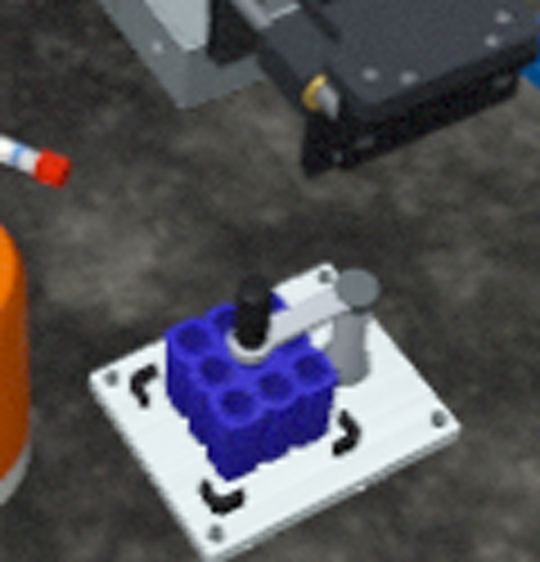

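The arm is home over the seated block (the knob met its stop at about 11 N). Now I return the bottles, glass first.

```bash
python3 -m creep '[{"tx":-0.003,"ty":0.02,"tz":0,"yaw":0.83,"grip":0.08},{"tx":-0.003,"ty":0.033,"tz":0,"yaw":0,"grip":0.08},{"tx":-0.003,"ty":0.033,"tz":0,"yaw":0,"grip":0.08},{"tx":-0.003,"ty":0.033,"tz":0,"yaw":0,"grip":0.08},{"tx":-0.003,"ty":0.033,"tz":0,"yaw":0,"grip":0.08},{"tx":-0.003,"ty":0.033,"tz":0,"yaw":0,"grip":0.08},{"tx":-0.003,"ty":0.033,"tz":0,"yaw":0,"grip":0.08},{"tx":-0.003,"ty":0.033,"tz":0,"yaw":0,"grip":0.08},{"tx":-0.003,"ty":0.033,"tz":0,"yaw":0,"grip":0.08},{"tx":-0.003,"ty":0.033,"tz":0,"yaw":0,"grip":0.08}]'>/dev/null
python3 -m creep '[{"tx":0.0015,"ty":0.034,"tz":0,"yaw":0,"grip":0.08},{"tx":0.0015,"ty":0.034,"tz":0,"yaw":0,"grip":0.08},{"tx":0.0015,"ty":0.034,"tz":0,"yaw":0,"grip":0.08},{"tx":0.0015,"ty":0.034,"tz":0,"yaw":0,"grip":0.08},{"tx":0.0015,"ty":0.034,"tz":0,"yaw":0,"grip":0.08},{"tx":0.0015,"ty":0.034,"tz":0,"yaw":0,"grip":0.08},{"tx":0.0015,"ty":0.034,"tz":0,"yaw":0,"grip":0.08},{"tx":0.0015,"ty":0.034,"tz":0,"yaw":0,"grip":0.08},{"tx":0.0015,"ty":0.034,"tz":0,"yaw":0,"grip":0.08},{"tx":0.0015,"ty":0.025,"tz":0,"yaw":0,"grip":0.08}]'>/dev/null
python3 go.py .4319 .3123 .0843 185.3
```

```text
turn 0.15
t 38.35 pos [0.4286 0.3102 0.2086] rot [ 1.799e+02  1.000e-01 -1.746e+02] tx -0.0035 ty 0.0018 tz 0.1243 q7 0.96 F [0.3 0.9 1. ] w 80.0 ff 0.0
```

```bash
python3 -m creep '[{"tx":-0.002,"ty":0,"tz":0.01,"yaw":0,"grip":0.08},{"tx":0,"ty":0,"tz":0.015,"yaw":0,"grip":0.08},{"tx":0,"ty":0,"tz":0.015,"yaw":0,"grip":0.08},{"tx":0,"ty":0,"tz":0.015,"yaw":0,"grip":0.08},{"tx":0,"ty":0,"tz":0.008,"yaw":0,"grip":0.08},{"tx":0,"ty":0,"tz":0,"yaw":0,"grip":0.08},{"tx":0,"ty":0,"tz":0,"yaw":0,"grip":0.08},{"tx":0,"ty":0,"tz":0,"yaw":0,"grip":0.08},{"tx":0,"ty":0,"tz":0,"yaw":0,"grip":0.08},{"tx":0,"ty":0,"tz":0,"yaw":0,"grip":0.08}]'>/dev/null
python3 go.py .4319 .3123 .0843 185.3
```

```text
turn 0.05
t 39.18 pos [0.4316 0.3075 0.146 ] rot [ 1.800e+02  1.000e-01 -1.746e+02] tx -0.0008 ty 0.0047 tz 0.0617 q7 0.97 F [-1.   0.4  0. ] w 79.8 ff 0.0
```

```bash
python3 -m creep '[{"tx":-0.0008,"ty":0.0045,"tz":0.006,"yaw":0,"grip":0.08},{"tx":0,"ty":0,"tz":0.01,"yaw":0,"grip":0.08},{"tx":0,"ty":0,"tz":0.012,"yaw":0,"grip":0.08},{"tx":0,"ty":0,"tz":0.012,"yaw":0,"grip":0.08},{"tx":0,"ty":0,"tz":0.01,"yaw":0,"grip":0.08},{"tx":0,"ty":0,"tz":0.007,"yaw":0,"grip":0.08},{"tx":0,"ty":0,"tz":0.0045,"yaw":0,"grip":0.08},{"tx":0,"ty":0,"tz":0,"yaw":0,"grip":0.065},{"tx":0,"ty":0,"tz":0,"yaw":0,"grip":0.055},{"tx":0,"ty":0,"tz":0,"yaw":0,"grip":0.047}]'
python3 -m creep '[{"tx":0,"ty":0,"tz":0,"yaw":0,"grip":0.043},{"tx":0,"ty":0,"tz":0,"yaw":0,"grip":0.041},{"tx":0,"ty":0,"tz":0,"yaw":0,"grip":0.039},{"tx":0,"ty":0,"tz":0,"yaw":0,"grip":0.038},{"tx":0,"ty":0,"tz":0,"yaw":0,"grip":0.025},{"tx":0,"ty":0,"tz":0,"yaw":0,"grip":0.025},{"tx":0,"ty":0,"tz":0,"yaw":0,"grip":0.025},{"tx":0,"ty":0,"tz":0,"yaw":0,"grip":0.025},{"tx":0,"ty":0,"tz":0,"yaw":0,"grip":0.025},{"tx":0,"ty":0,"tz":0,"yaw":0,"grip":0.025}]' 20
python3 go.py .4319 .3123 .0843 185.3
```

```text
time_s: 40.02
eef_pos: [0.4318, 0.312, 0.0841]
eef_rot: [3.141, 0.001, -3.048]
wrist_force: [0.1, -0.2, -0.1]
gripper_width: 0.776
finger_force: 0.0
time_s: 40.85
eef_pos: [0.4316, 0.3118, 0.0838]
eef_rot: [-3.142, 0.0, -3.048]
wrist_force: [0.8, -1.5, 2.1]
gripper_width: 0.443
finger_force: 20.0
turn 0.05
t 40.85 pos [0.4316 0.3118 0.0838] rot [-180.     0.  -174.6] tx -0.0003 ty 0.0005 tz -0.0005 q7 0.96 F [ 0.8 -1.5  2.1] w 38.5 ff 20.0
```

```bash
python3 -m creep '[{"tx":0,"ty":0,"tz":-0.005,"yaw":0,"grip":0.025},{"tx":0,"ty":0,"tz":-0.012,"yaw":0,"grip":0.025},{"tx":0,"ty":0,"tz":-0.018,"yaw":0,"grip":0.025},{"tx":0,"ty":0,"tz":-0.02,"yaw":0,"grip":0.025},{"tx":0,"ty":0,"tz":-0.02,"yaw":0,"grip":0.025},{"tx":0,"ty":0,"tz":-0.02,"yaw":0,"grip":0.025},{"tx":0,"ty":0,"tz":-0.02,"yaw":0,"grip":0.025},{"tx":0,"ty":0,"tz":-0.018,"yaw":0,"grip":0.025},{"tx":0,"ty":0,"tz":-0.012,"yaw":0,"grip":0.025},{"tx":0,"ty":0,"tz":-0.006,"yaw":0,"grip":0.025}]'>/dev/null
python3 -m creep '[{"tx":-0.0025,"ty":-0.01,"tz":0,"yaw":0,"grip":0.025},{"tx":-0.004,"ty":-0.016,"tz":0,"yaw":0,"grip":0.025},{"tx":-0.0055,"ty":-0.0235,"tz":0,"yaw":0,"grip":0.025},{"tx":-0.0055,"ty":-0.0235,"tz":0,"yaw":0,"grip":0.025},{"tx":-0.0055,"ty":-0.0235,"tz":0,"yaw":0,"grip":0.025},{"tx":-0.0055,"ty":-0.0235,"tz":0,"yaw":0,"grip":0.025},{"tx":-0.0055,"ty":-0.0235,"tz":0,"yaw":0,"grip":0.025},{"tx":-0.0055,"ty":-0.0235,"tz":0,"yaw":0,"grip":0.025},{"tx":-0.0055,"ty":-0.0235,"tz":0,"yaw":0,"grip":0.025},{"tx":-0.0055,"ty":-0.0235,"tz":0,"yaw":0,"grip":0.025}]'>/dev/null
python3 -m creep '[{"tx":-0.006,"ty":-0.0235,"tz":0,"yaw":0,"grip":0.025},{"tx":-0.006,"ty":-0.0235,"tz":0,"yaw":0,"grip":0.025},{"tx":-0.006,"ty":-0.0235,"tz":0,"yaw":0,"grip":0.025},{"tx":-0.006,"ty":-0.0235,"tz":0,"yaw":0,"grip":0.025},{"tx":-0.006,"ty":-0.0235,"tz":0,"yaw":0,"grip":0.025},{"tx":-0.006,"ty":-0.0235,"tz":0,"yaw":0,"grip":0.025},{"tx":-0.006,"ty":-0.0235,"tz":0,"yaw":0,"grip":0.025},{"tx":-0.005,"ty":-0.02,"tz":0,"yaw":0,"grip":0.025},{"tx":-0.003,"ty":-0.012,"tz":0,"yaw":0,"grip":0.025},{"tx":-0.001,"ty":-0.004,"tz":0,"yaw":0,"grip":0.025}]'
python3 go.py .5722 -.0973 .0690 185.3
```

```text
time_s: 43.35
eef_pos: [0.5705, -0.095, 0.2333]
eef_rot: [-3.14, -0.002, -3.052]
wrist_force: [0.2, -0.2, -0.6]
gripper_width: 0.444
finger_force: 20.0
turn -0.16
t 43.35 pos [ 0.5705 -0.095   0.2333] rot [-1.799e+02 -1.000e-01 -1.749e+02] tx -0.0015 ty -0.0025 tz 0.1643 q7 1.81 F [ 0.2 -0.2 -0.6] w 38.6 ff 20.0
```

```bash
python3 -m creep '[{"tx":-0.0015,"ty":-0.001,"tz":0.008,"yaw":0,"grip":0.025},{"tx":0,"ty":0,"tz":0.015,"yaw":0,"grip":0.025},{"tx":0,"ty":0,"tz":0.018,"yaw":0,"grip":0.025},{"tx":0,"ty":0,"tz":0.018,"yaw":0,"grip":0.025},{"tx":0,"ty":0,"tz":0.018,"yaw":0,"grip":0.025},{"tx":0,"ty":0,"tz":0.013,"yaw":0,"grip":0.025},{"tx":0,"ty":0,"tz":0.008,"yaw":0,"grip":0.025},{"tx":0,"ty":0,"tz":0,"yaw":0,"grip":0.025},{"tx":0,"ty":0,"tz":0,"yaw":0,"grip":0.025},{"tx":0,"ty":0,"tz":0,"yaw":0,"grip":0.025}]'>/dev/null
python3 go.py .5722 -.0973 .0690 185.3
```

```text
turn 0.08
t 44.18 pos [ 0.5733 -0.092   0.1374] rot [-1.800e+02  1.000e-01 -1.746e+02] tx 0.0016 ty -0.0051 tz 0.0684 q7 1.84 F [-0.6  0.5 -1.3] w 38.5 ff 20.0
```

```bash
python3 -m creep '[{"tx":0.0015,"ty":-0.005,"tz":0,"yaw":0,"grip":0.025},{"tx":0,"ty":0,"tz":0.008,"yaw":0,"grip":0.025},{"tx":0,"ty":0,"tz":0.012,"yaw":0,"grip":0.025},{"tx":0,"ty":0,"tz":0.012,"yaw":0,"grip":0.025},{"tx":0,"ty":0,"tz":0.012,"yaw":0,"grip":0.025},{"tx":0,"ty":0,"tz":0.01,"yaw":0,"grip":0.025},{"tx":0,"ty":0,"tz":0.006,"yaw":0,"grip":0.025},{"tx":0,"ty":0,"tz":0.003,"yaw":0,"grip":0.025},{"tx":0,"ty":0,"tz":0,"yaw":0,"grip":0.025},{"tx":0,"ty":0,"tz":0,"yaw":0,"grip":0.025}]'
python3 go.py .5722 -.0973 .0690 185.3
```

```text
time_s: 45.02
eef_pos: [0.572, -0.0975, 0.0738]
eef_rot: [-3.141, 0.0, -3.048]
wrist_force: [0.5, 0.4, -0.4]
gripper_width: 0.443
finger_force: 20.0
turn 0.05
t 45.02 pos [ 0.572  -0.0975  0.0738] rot [-180.     0.  -174.7] tx -0.0002 ty 0.0002 tz 0.0048 q7 1.88 F [ 0.5  0.4 -0.4] w 38.6 ff 20.0
```

```bash
python3 -m creep '[{"tx":0,"ty":0,"tz":0.003,"yaw":0,"grip":0.025},{"tx":0,"ty":0,"tz":0.0016,"yaw":0,"grip":0.025},{"tx":0,"ty":0,"tz":0,"yaw":0,"grip":0.025},{"tx":0,"ty":0,"tz":0,"yaw":0,"grip":0.025},{"tx":0,"ty":0,"tz":0,"yaw":0,"grip":0.045},{"tx":0,"ty":0,"tz":0,"yaw":0,"grip":0.06},{"tx":0,"ty":0,"tz":0,"yaw":0,"grip":0.075},{"tx":0,"ty":0,"tz":0,"yaw":0,"grip":0.075},{"tx":0,"ty":0,"tz":0,"yaw":0,"grip":0.075},{"tx":0,"ty":0,"tz":0,"yaw":0,"grip":0.075}]'
python3 -m creep '[{"tx":0,"ty":0,"tz":-0.01,"yaw":0,"grip":0.075},{"tx":0,"ty":0,"tz":-0.015,"yaw":0,"grip":0.075},{"tx":0,"ty":0,"tz":-0.015,"yaw":0,"grip":0.075},{"tx":0,"ty":0,"tz":-0.015,"yaw":0,"grip":0.075},{"tx":0,"ty":0,"tz":-0.02,"yaw":0,"grip":0.087},{"tx":0,"ty":0,"tz":-0.02,"yaw":0,"grip":0.087},{"tx":0,"ty":0,"tz":-0.02,"yaw":0,"grip":0.087},{"tx":0,"ty":0,"tz":-0.015,"yaw":0,"grip":0.087},{"tx":0,"ty":0,"tz":-0.015,"yaw":0,"grip":0.087},{"tx":0,"ty":0,"tz":-0.01,"yaw":0,"grip":0.087}]'
python3 go.py .5276 .3386 .0807 185.3
```

```text
time_s: 45.85
eef_pos: [0.5719, -0.0974, 0.0691]
eef_rot: [-3.142, 0.0, -3.048]
wrist_force: [-0.2, 0.7, -0.4]
gripper_width: 0.798
finger_force: 0.0
time_s: 46.68
eef_pos: [0.5723, -0.0976, 0.2265]
eef_rot: [-3.141, 0.002, -3.048]
wrist_force: [0.3, 0.1, -0.3]
gripper_width: 0.994
finger_force: 0.0
turn 0.04
t 46.68 pos [ 0.5723 -0.0976  0.2265] rot [-1.800e+02  1.000e-01 -1.747e+02] tx 0.0042 ty 0.4385 tz 0.1458 q7 1.83 F [ 0.3  0.1 -0.3] w 86.5 ff 0.0
```

```bash
python3 -m creep '[{"tx":0.0004,"ty":0.0313,"tz":0,"yaw":0,"grip":0.087},{"tx":0.0004,"ty":0.0313,"tz":0,"yaw":0,"grip":0.087},{"tx":0.0004,"ty":0.0313,"tz":0,"yaw":0,"grip":0.087},{"tx":0.0004,"ty":0.0313,"tz":0,"yaw":0,"grip":0.087},{"tx":0.0004,"ty":0.0313,"tz":0,"yaw":0,"grip":0.087},{"tx":0.0004,"ty":0.0313,"tz":0,"yaw":0,"grip":0.087},{"tx":0.0004,"ty":0.0313,"tz":0,"yaw":0,"grip":0.087},{"tx":0.0004,"ty":0.0313,"tz":0,"yaw":0,"grip":0.087},{"tx":0.0004,"ty":0.0313,"tz":0,"yaw":0,"grip":0.087},{"tx":0.0004,"ty":0.0313,"tz":0,"yaw":0,"grip":0.087}]'>/dev/null
python3 -m creep '[{"tx":0,"ty":0.0313,"tz":0,"yaw":0,"grip":0.087},{"tx":0,"ty":0.0313,"tz":0,"yaw":0,"grip":0.087},{"tx":0,"ty":0.0313,"tz":0,"yaw":0,"grip":0.087},{"tx":0,"ty":0.0313,"tz":0,"yaw":0,"grip":0.087},{"tx":0,"ty":0,"tz":0.01,"yaw":0,"grip":0.087},{"tx":0,"ty":0,"tz":0.015,"yaw":0,"grip":0.087},{"tx":0,"ty":0,"tz":0.01,"yaw":0,"grip":0.087},{"tx":0,"ty":0,"tz":0,"yaw":0,"grip":0.087},{"tx":0,"ty":0,"tz":0,"yaw":0,"grip":0.087},{"tx":0,"ty":0,"tz":0,"yaw":0,"grip":0.087}]'>/dev/null
python3 go.py .5276 .3386 .0807 185.3
```

```text
turn 0.01
t 48.35 pos [0.5274 0.3381 0.1899] rot [ 180.     0.  -174.7] tx -0.0003 ty 0.0004 tz 0.1092 q7 1.06 F [ 0.8 -0.5  1.3] w 87.2 ff 0.0
```

```bash
python3 -m creep '[{"tx":0,"ty":0.0004,"tz":0.01,"yaw":0,"grip":0.087},{"tx":0,"ty":0,"tz":0.015,"yaw":0,"grip":0.087},{"tx":0,"ty":0,"tz":0.015,"yaw":0,"grip":0.087},{"tx":0,"ty":0,"tz":0.015,"yaw":0,"grip":0.087},{"tx":0,"ty":0,"tz":0.015,"yaw":0,"grip":0.087},{"tx":0,"ty":0,"tz":0.014,"yaw":0,"grip":0.087},{"tx":0,"ty":0,"tz":0.012,"yaw":0,"grip":0.087},{"tx":0,"ty":0,"tz":0.008,"yaw":0,"grip":0.087},{"tx":0,"ty":0,"tz":0.004,"yaw":0,"grip":0.087},{"tx":0,"ty":0,"tz":0,"yaw":0,"grip":0.08}]'
python3 -m creep '[{"tx":0,"ty":0,"tz":0,"yaw":0,"grip":0.075},{"tx":0,"ty":0,"tz":0,"yaw":0,"grip":0.072},{"tx":0,"ty":0,"tz":0,"yaw":0,"grip":0.07},{"tx":0,"ty":0,"tz":0,"yaw":0,"grip":0.068},{"tx":0,"ty":0,"tz":0,"yaw":0,"grip":0.066},{"tx":0,"ty":0,"tz":0,"yaw":0,"grip":0.064},{"tx":0,"ty":0,"tz":0,"yaw":0,"grip":0.05},{"tx":0,"ty":0,"tz":0,"yaw":0,"grip":0.05},{"tx":0,"ty":0,"tz":0,"yaw":0,"grip":0.05},{"tx":0,"ty":0,"tz":0,"yaw":0,"grip":0.05}]' 20
python3 go.py .5590 .0439 .0657 185.3
```

```text
time_s: 49.18
eef_pos: [0.5266, 0.3386, 0.0803]
eef_rot: [-3.141, -0.001, -3.048]
wrist_force: [0.2, 0.3, -0.1]
gripper_width: 0.973
finger_force: 0.0
time_s: 50.02
eef_pos: [0.5272, 0.3387, 0.0813]
eef_rot: [-3.141, 0.0, -3.048]
wrist_force: [0.1, -2.6, 3.2]
gripper_width: 0.736
finger_force: 20.0
turn 0.04
t 50.02 pos [0.5272 0.3387 0.0813] rot [-180.     0.  -174.7] tx -0.0045 ty -0.2965 tz 0.0156 q7 1.07 F [ 0.1 -2.6  3.2] w 64.0 ff 20.0
```

```bash
python3 -m creep '[{"tx":0,"ty":0,"tz":-0.005,"yaw":0,"grip":0.05},{"tx":0,"ty":0,"tz":-0.012,"yaw":0,"grip":0.05},{"tx":0,"ty":0,"tz":-0.018,"yaw":0,"grip":0.05},{"tx":0,"ty":0,"tz":-0.02,"yaw":0,"grip":0.05},{"tx":0,"ty":0,"tz":-0.02,"yaw":0,"grip":0.05},{"tx":0,"ty":0,"tz":-0.02,"yaw":0,"grip":0.05},{"tx":0,"ty":0,"tz":-0.02,"yaw":0,"grip":0.05},{"tx":0,"ty":0,"tz":-0.018,"yaw":0,"grip":0.05},{"tx":0,"ty":0,"tz":-0.012,"yaw":0,"grip":0.05},{"tx":0,"ty":0,"tz":-0.006,"yaw":0,"grip":0.05}]'>/dev/null
python3 -m creep '[{"tx":-0.0004,"ty":-0.012,"tz":0,"yaw":0,"grip":0.05},{"tx":-0.0004,"ty":-0.018,"tz":0,"yaw":0,"grip":0.05},{"tx":-0.0004,"ty":-0.025,"tz":0,"yaw":0,"grip":0.05},{"tx":-0.0004,"ty":-0.025,"tz":0,"yaw":0,"grip":0.05},{"tx":-0.0004,"ty":-0.025,"tz":0,"yaw":0,"grip":0.05},{"tx":-0.0004,"ty":-0.025,"tz":0,"yaw":0,"grip":0.05},{"tx":-0.0004,"ty":-0.025,"tz":0,"yaw":0,"grip":0.05},{"tx":-0.0004,"ty":-0.025,"tz":0,"yaw":0,"grip":0.05},{"tx":-0.0004,"ty":-0.025,"tz":0,"yaw":0,"grip":0.05},{"tx":-0.0004,"ty":-0.025,"tz":0,"yaw":0,"grip":0.05}]'>/dev/null
python3 -m creep '[{"tx":0,"ty":-0.025,"tz":0,"yaw":0,"grip":0.05},{"tx":0,"ty":-0.018,"tz":0,"yaw":0,"grip":0.05},{"tx":0,"ty":-0.012,"tz":0,"yaw":0,"grip":0.05},{"tx":0,"ty":-0.0115,"tz":0.004,"yaw":0,"grip":0.05},{"tx":0,"ty":0,"tz":0.012,"yaw":0,"grip":0.05},{"tx":0,"ty":0,"tz":0.018,"yaw":0,"grip":0.05},{"tx":0,"ty":0,"tz":0.018,"yaw":0,"grip":0.05},{"tx":0,"ty":0,"tz":0.014,"yaw":0,"grip":0.05},{"tx":0,"ty":0,"tz":0.008,"yaw":0,"grip":0.05},{"tx":0,"ty":0,"tz":0.004,"yaw":0,"grip":0.05}]'>/dev/null
python3 go.py .5592 .0435 .0665 185.3
```

```text
turn 0.14
t 52.52 pos [0.5574 0.045  0.1518] rot [-180.    -0.2 -174.6] tx -0.0017 ty -0.0017 tz 0.0853 q7 1.56 F [ 0.1 -0.4 -1.3] w 63.9 ff 20.0
```

```bash
python3 -m creep '[{"tx":-0.0005,"ty":-0.0015,"tz":0.008,"yaw":0,"grip":0.05},{"tx":0,"ty":0,"tz":0.012,"yaw":0,"grip":0.05},{"tx":0,"ty":0,"tz":0.006,"yaw":0,"grip":0.05},{"tx":0,"ty":0,"tz":0,"yaw":0,"grip":0.05},{"tx":0,"ty":0,"tz":0,"yaw":0,"grip":0.05},{"tx":0,"ty":0,"tz":0,"yaw":0,"grip":0.05},{"tx":0,"ty":0,"tz":0,"yaw":0,"grip":0.05},{"tx":0,"ty":0,"tz":0,"yaw":0,"grip":0.05},{"tx":0,"ty":0,"tz":0,"yaw":0,"grip":0.05},{"tx":0,"ty":0,"tz":0,"yaw":0,"grip":0.05}]'>/dev/null
python3 go.py .5592 .0435 .0665 185.3
```

```text
turn 0.06
t 53.35 pos [0.5593 0.0427 0.1283] rot [ 180.     0.  -174.6] tx 0.0001 ty 0.0008 tz 0.0618 q7 1.57 F [ 0.   0.2 -1.1] w 64.0 ff 20.0
```

```bash
python3 -m creep '[{"tx":0,"ty":0.0006,"tz":0.005,"yaw":0,"grip":0.05},{"tx":0,"ty":0,"tz":0.01,"yaw":0,"grip":0.05},{"tx":0,"ty":0,"tz":0.012,"yaw":0,"grip":0.05},{"tx":0,"ty":0,"tz":0.012,"yaw":0,"grip":0.05},{"tx":0,"ty":0,"tz":0.01,"yaw":0,"grip":0.05},{"tx":0,"ty":0,"tz":0.006,"yaw":0,"grip":0.05},{"tx":0,"ty":0,"tz":0.003,"yaw":0,"grip":0.05},{"tx":0,"ty":0,"tz":0,"yaw":0,"grip":0.05},{"tx":0,"ty":0,"tz":0,"yaw":0,"grip":0.05},{"tx":0,"ty":0,"tz":0,"yaw":0,"grip":0.05}]'
python3 go.py .5592 .0435 .0662 185.3
```

```text
time_s: 54.18
eef_pos: [0.5596, 0.0433, 0.0706]
eef_rot: [3.142, 0.001, -3.048]
wrist_force: [-0.5, -0.1, -1.8]
gripper_width: 0.736
finger_force: 20.0
turn 0.05
t 54.18 pos [0.5596 0.0433 0.0706] rot [ 1.800e+02  1.000e-01 -1.746e+02] tx 0.0004 ty 0.0003 tz 0.0044 q7 1.59 F [-0.5 -0.1 -1.8] w 64.0 ff 20.0
```

Now I lower the rest, release, rise and back away toward the base's left for a clear view.

```bash
python3 -m creep '[{"tx":0,"ty":0,"tz":0.003,"yaw":0,"grip":0.05},{"tx":0,"ty":0,"tz":0.0013,"yaw":0,"grip":0.05},{"tx":0,"ty":0,"tz":0,"yaw":0,"grip":0.05},{"tx":0,"ty":0,"tz":0,"yaw":0,"grip":0.05},{"tx":0,"ty":0,"tz":0,"yaw":0,"grip":0.065},{"tx":0,"ty":0,"tz":0,"yaw":0,"grip":0.08},{"tx":0,"ty":0,"tz":0,"yaw":0,"grip":0.087},{"tx":0,"ty":0,"tz":0,"yaw":0,"grip":0.087},{"tx":0,"ty":0,"tz":0,"yaw":0,"grip":0.087},{"tx":0,"ty":0,"tz":0,"yaw":0,"grip":0.087}]'
python3 -m creep '[{"tx":0,"ty":0,"tz":-0.01,"yaw":0,"grip":0.087},{"tx":0,"ty":0,"tz":-0.015,"yaw":0,"grip":0.087},{"tx":0,"ty":0,"tz":-0.02,"yaw":0,"grip":0.087},{"tx":0,"ty":0,"tz":-0.02,"yaw":0,"grip":0.087},{"tx":0,"ty":0,"tz":-0.02,"yaw":0,"grip":0.087},{"tx":0,"ty":0,"tz":-0.02,"yaw":0,"grip":0.087},{"tx":0,"ty":0,"tz":-0.02,"yaw":0,"grip":0.087},{"tx":0,"ty":0,"tz":-0.02,"yaw":0,"grip":0.087},{"tx":0,"ty":0,"tz":-0.015,"yaw":0,"grip":0.087},{"tx":0,"ty":0,"tz":-0.01,"yaw":0,"grip":0.087}]'
python3 -m creep '[{"tx":0,"ty":0.035,"tz":0,"yaw":0,"grip":0.087},{"tx":0,"ty":0.035,"tz":0,"yaw":0,"grip":0.087},{"tx":0,"ty":0.035,"tz":0,"yaw":0,"grip":0.087},{"tx":0,"ty":0.035,"tz":0,"yaw":0,"grip":0.087},{"tx":0,"ty":0.035,"tz":0,"yaw":0,"grip":0.087},{"tx":0,"ty":0.035,"tz":0,"yaw":0,"grip":0.087},{"tx":0,"ty":0.035,"tz":0,"yaw":0,"grip":0.087},{"tx":0,"ty":0.03,"tz":0,"yaw":0,"grip":0.087},{"tx":0,"ty":0.02,"tz":0,"yaw":0,"grip":0.087},{"tx":0,"ty":0.01,"tz":0,"yaw":0,"grip":0.087}]'>/dev/null
python3 - <<'E'
from seg import *
c=capture("top"); d=capture("side"); H,S,V=hsv(c)
m,s,ce=blob((H<14)&(S>150)&(V>90),(302,175)); report(c,m,.101,"orange (was .5581 .0431)")
m,s,ce=blob((H>100)&(H<125)&(S>130)&(V>100),(353,169)); report(c,m,.108,"cap (was .5715 -.0979)")
a=cv2.resize(c["img"][140:260,270:470],None,fx=3.9,fy=3.9,interpolation=cv2.INTER_CUBIC)[:300]
cv2.imwrite("pics/f.png",np.vstack([cv2.resize(c["img"][145:225,280:460],(585,260)),cv2.resize(d["img"][150:350,270:450],(300,333))[:, :].copy() if 0 else cv2.resize(d["img"][150:350,250:610],(585,325))]))
E
```

```text
time_s: 55.02
eef_pos: [0.5591, 0.0433, 0.0657]
eef_rot: [-3.142, -0.0, -3.048]
wrist_force: [1.0, -0.1, -0.6]
gripper_width: 0.981
finger_force: 0.0
time_s: 55.85
eef_pos: [0.5597, 0.0432, 0.2384]
eef_rot: [3.141, 0.003, -3.048]
wrist_force: [1.3, 0.6, -0.5]
gripper_width: 0.994
finger_force: 0.0
orange (was .5581 .0431) px [301. 175.] xy [0.5575 0.0438] size [0.0639, 0.0584] long dir deg 178.5
cap (was .5715 -.0979) px [354.3 167.8] xy [ 0.5721 -0.0973] size [0.032, 0.0299] long dir deg -46.5
```

View pics/f.png

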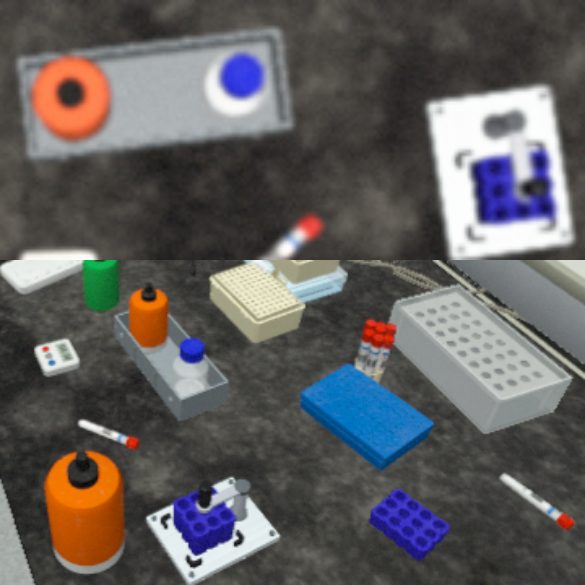

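Both bottles are back in the bay within 1 mm (orange at (70,95), blue cap at (241,75) in the crop). The block is seated with the hold-down arm home over it.

```bash
python3 -m creep '[{"tx":0,"ty":0,"tz":0,"yaw":0,"grip":0.087},{"tx":0,"ty":0,"tz":0,"yaw":0,"grip":0.087},{"tx":0,"ty":0,"tz":0,"yaw":0,"grip":0.087},{"tx":0,"ty":0,"tz":0,"yaw":0,"grip":0.087},{"tx":0,"ty":0,"tz":0,"yaw":0,"grip":0.087},{"tx":0,"ty":0,"tz":0,"yaw":0,"grip":0.087},{"tx":0,"ty":0,"tz":0,"yaw":0,"grip":0.087},{"tx":0,"ty":0,"tz":0,"yaw":0,"grip":0.087},{"tx":0,"ty":0,"tz":0,"yaw":0,"grip":0.087},{"tx":0,"ty":0,"tz":0,"yaw":0,"grip":0.087}]'>/dev/null; python3 -c "
from bench import job_done; print(job_done())"
```

```text
the job is handed in; nothing more can be done
None
```

I handed the job in at about 58 s of the 144 s allowed: the block is seated in the nest with the hold-down arm home, and both bottles stand upright in the bay within about 1 mm of their start by the camera (no verdict was returned).

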